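Feel two valve levers for binding and flag the bad one

ROBOT

A 6-joint arm with a two-finger parallel gripper is mounted at the origin on a cart in front of the work surface, level with it; the furniture and walls round the work are solid. World frame = base frame: x ahead of the robot, y to its left, z up, the work surface at z = 0. Lengths are in m, angles in rad, forces in N, time in s.
With the tool pointing down it reaches from about 0.275 to 0.85 m from the base axis. Payload 19 kg.
Tool frame: the origin (TCP) lies at the very end of the fingers, on their centre line; the grasp point (between the pads) lies r.grip_point_offset behind it (r.grip_point_offset is the distance from the TCP to the grasp point, in m); y points along the fingers, z is the direction in which the jaws open and shut, and the axes are right-handed (so a half turn about y gives the same grasp; the last joint's range is limited). The gripper opens to 85 mm and grips with 20 to 120 N. Pads are 22 mm wide; open, the fingers measure 114 mm over their backs; the gripper's body (76 mm by 85 mm) begins 54 mm behind the grasp point. The pads swing forward as they close: fully open they stand 13 mm farther back than shut.
Start: joints at [1.188, 0.15, 1.437, -0, 1.554, -0.134], TCP at [0.142, 0.557, 0.231] pointing down, gripper open.
Joint ranges: [-2.8, 2.8], [-0.68, 2.1], [0.12, 2.68], [-1.39, 4.53], [0.16, 2.79], [-2.81, 2.81]. Speed limits (rad/s): [1.89, 1.89, 2.22, 3.01, 3.01, 3.01].

INTERFACE

Orientations are given as a rotation vector (axis times angle).
In Python, from workcell import r gives the robot as it stands.
- The arm moves only by the shell command python3 -m handwheel 'ROWS' [FORCE]. ROWS is JSON, a list of rows, each a list of 7 numbers: the shift along the tool's x, y, z in mm, then the turn, a rotation vector about the tool's x, y, z in degrees, then the finger opening in mm, from 0 to 85.4. A call has 1 to 5 rows; each row shifts and turns the pose as measured when the row begins, along the tool's axes as they then stand; what a row does not reach is not made up. A row lasts 1/12 s, in which the tool goes at most 41.7 mm and 7.16 degrees, less where a joint would pass 70% of its speed; a pose out of reach is approached as far as the arm can. A call is refused whole if a number of a shift passes 41.7 or a number of a turn 7.16, either way. A call with a gripper value outside its range is refused whole. The fingers move at their own pace and stop on an object; FORCE is the grip in N (left out, the last holds). Time passes only in rows, so rows that do not move let the fingers close. It gives the time, the measured TCP pose, the force and the opening at its end, in the units of the state.
- r.sense(): the state, without advancing time (a new reading comes with each control period).
- r.read_camera(name): name is "scene" or "top"; returns a dict with "color" (420x560x3 uint8, blue, green, red), "mtx" (3x3 intrinsics, pixels), "dist" ([k1, k2, p1, p2, k3] as OpenCV has them; the pictures are not rectified), "pose" (4x4, takes a point from camera to world coordinates). Camera axes: x right, y up, looking along -z (the intrinsics and any distortion apply to the point x, -y, -z); pixel columns grow to the right and rows downward; lengths in m; the calibration is good to about 2 mm. A picture is of the moment at which its call begins. There is no depth.
- r.close_job(): hands the job in, once; it reports no verdict.
The state is a dict: "time": time; "joint_pos": joint angles; "joint_velocities": joint speeds; "joint_efforts": joint torques, N m; "ee_pos": TCP position; "eef_rot": TCP orientation; "wrist_force": force on the tool from outside, world axes, zero at the start; "wrist_torque": the same for the moment, N m; "width": opening from 0.0 (shut) to 1.0 (fully open).
Only numpy, scipy, OpenCV 4.12 (cv2) and the standard library are available. Lean on these libraries where they do the work, as an engineer would, in place of code of your own. Each camera call takes 0.05 s, during which the arm holds its last target.

TASK

Check the two blue valve levers on the air manifold: with closed fingertips push each one by its upright pin from closed towards open until you feel it stop, never with more than about 15 N, and leave it where it stops. One opens fully (it then points at the robot side of the manifold), the other binds part-way; stand the red fault marker upright on the round pad in front of the valve that binds. Leave the jar, the beaker and the dropper bottle alone.

Things in the scene. Friction and masses are not known exactly. Their poses are not given: they have to be found in the camera images.
- manifold: Fixed bench air manifold: grey base plate 245 x 280 x 12 mm with two brass quarter-turn valves side by side; origin on the worktop, 30 mm in front (-x) of the midpoint between the two valve axes, which are 170 mm apart; +x points to the rear pipe, away from the robot (yaw within 0.3 rad), +y left. Nothing on it but the levers is taller than 60 mm.
- lever_1 (a joint): Angle (rad) of the left (+y) valve's blue lever about its vertical axis, counter-clockwise from above. 0 = closed, along the manifold's +y; 1.57 = fully open, along its -x (to the robot). Starts within 0.15 of closed. Moves with about 1 N at the pin and stays where left. A sound lever meets its sprung end stop at about 1.55, a binding one a like springy resistance somewhere from 0.5 to 0.9; which binds cannot be seen.
- axis_1 (a point): Point on the vertical turning axis of the left (+y) valve, 80 mm above the worktop (the height of the middle of the lever's upright pin). Axes as the manifold's.
- pin_1 (a point): Middle of the upright black push pin at the end of the left (+y) lever: 14 mm diameter, 85 mm from the axis, free from 64 to 98 mm above the worktop (the point is at 80 mm). The flat blue arm below it is 16 mm wide, its top at 64 mm. Past the stop or binding point the push needed at the pin rises by about 5 N per 0.1 rad; let go, the lever springs back to that point.
- pad_1 (a point): Centre of the top of the white and grey round pad, 70 mm across, 14 mm above the worktop, in front (manifold -x, 150 mm from the valve axis) of the left (+y) valve.
- lever_2 (a joint): Angle (rad) of the right (-y) valve's blue lever about its vertical axis, counter-clockwise from above. 0 = closed, along the manifold's +y; 1.57 = fully open, along its -x (to the robot). Starts within 0.15 of closed. Moves with about 1 N at the pin and stays where left. A sound lever meets its sprung end stop at about 1.55, a binding one a like springy resistance somewhere from 0.5 to 0.9; which binds cannot be seen.
- axis_2 (a point): Point on the vertical turning axis of the right (-y) valve, 80 mm above the worktop (the height of the middle of the lever's upright pin). Axes as the manifold's.
- pin_2 (a point): Middle of the upright black push pin at the end of the right (-y) lever: 14 mm diameter, 85 mm from the axis, free from 64 to 98 mm above the worktop (the point is at 80 mm). The flat blue arm below it is 16 mm wide, its top at 64 mm. Past the stop or binding point the push needed at the pin rises by about 5 N per 0.1 rad; let go, the lever springs back to that point.
- pad_2 (a point): Centre of the top of the white and grey round pad, 70 mm across, 14 mm above the worktop, in front (manifold -x, 150 mm from the valve axis) of the right (-y) valve.
- marker_grip (a point): The red fault marker, standing upright on the worktop: 85 mm tall, 70 g, round foot 40 mm across and 10 mm high that tapers to a grip 20 mm across between 30 and 85 mm above its underside. The point is on its axis, 65 mm above the underside; its z axis points up.
- marker: The same red fault marker, origin at the centre of its underside.
- jar: Bystander: clear sample jar with white lid, 52 mm across, 72 mm tall; origin at the centre of its underside.
- beaker: Bystander: clear beaker, 72 mm across, 93 mm tall; origin at the centre of its underside.
- reagent: Bystander: small dropper bottle with red top, 40 mm across, 106 mm tall; origin at the centre of its underside.

How it is judged:
On the way:
1. the binding lever is pressed by the fingers against its binding point: part-way round (0.42 to 1.3 rad), standing still, with more than 3 N (((contact force between the fingers and lever_1 above 3 N and value of joint lever_1 between 0.42 and 1.3 rad and velocity of joint lever_1 between -0.15 and 0.15 rad/s) or (contact force between the fingers and lever_2 above 3 N and value of joint lever_2 between 0.42 and 1.3 rad and velocity of joint lever_2 between -0.15 and 0.15 rad/s))), for 0.05 s.
At the end, for the whole second after the job is handed in: One lever stands fully open (more than 1.42 rad), the other where it binds (0.42 to 1.25 rad), both at rest; the red marker stands upright (within 0.1 rad) and still on the pad of the binding valve, its axis within 18 mm of the pad's centre (((value of joint lever_2 above 1.42 rad and value of joint lever_1 between 0.42 and 1.25 rad and horizontal distance between marker_grip and pad_1 below 0.018 m) or (value of joint lever_1 above 1.42 rad and value of joint lever_2 between 0.42 and 1.25 rad and horizontal distance between marker_grip and pad_2 below 0.018 m)) and angle between marker_grip's own z axis and vertical below 0.1 rad and height (world z) of marker_grip between 0.073 and 0.086 m and linear speed of marker below 0.02 m/s and velocity of joint lever_1 between -0.05 and 0.05 rad/s and velocity of joint lever_2 between -0.05 and 0.05 rad/s); the robot touches nothing.
It fails at once if lever 1 pushed with more than 20 N (contact force between any of the arm, the fingers and lever_1 above 20 N).
It fails at once if lever 2 pushed with more than 20 N (contact force between any of the arm, the fingers and lever_2 above 20 N).
It fails at once if the marker is knocked over (angle between marker_grip's own z axis and vertical above 0.7 rad).
It fails at once if the jar, the beaker or the dropper bottle is moved by more than 20 mm (distance of any of jar, beaker, reagent from where it was at the start of the episode above 0.02 m).
It also fails if it takes over 72 s, if anything falls off the work surface, if the arm or the gripper's body presses on something with over 40 N, if the wrist force passes 120 N, or if a joint passes its speed limit or range.

## Working session

There is one attempt and no reset: what is moved stays moved. The work goes in short steps, Python scripts to look and compute and a shell command to move; the robot and the scene stay as the last step left them, time stands still between calls to the robot, and variables do not carry over. Pictures are saved under pics/ and viewed, and the job is handed in when it is done.

```bash
mkdir -p pics; ls
python3 - <<'E'
from workcell import r
import cv2,numpy as np
print(r.sense(), r.grip_point_offset)
for n in("scene","top"):
    c=r.read_camera(n); cv2.imwrite(f"pics/{n}0.png",c["color"]); print(n,c["mtx"].tolist(),c["dist"],np.round(c["pose"],4).tolist())
E
```

```text
pics
{'time': 0.0, 'joint_pos': array([ 1.18801066e+00,  1.50974944e-01,  1.43801845e+00,  1.34573911e-05,
        1.55380649e+00, -1.34027073e-01]), 'joint_velocities': array([-0.00068533,  0.00032429,  0.00017092, -0.00118191, -0.00045391,
        0.00049737]), 'joint_efforts': array([ 2.86468610e-03, -7.13068914e+01, -5.70854723e+01,  1.02847323e-04,
        9.22306819e-03,  1.06271782e-04]), 'ee_pos': array([0.14150316, 0.55706363, 0.23068802]), 'eef_rot': array([-1.56312511,  0.19556796, -0.1950618 ]), 'wrist_force': array([0.36119729, 0.11783522, 1.06763126]), 'wrist_torque': array([-0.0346403 , -0.03962372, -0.01573865]), 'width': 1.000011584538356} 0.0187
scene [[505.3288767244614, 0.0, 279.7223054245148], [0.0, 505.3288767244614, 215.20587403411187], [0.0, 0.0, 1.0]] [-0.09507241  0.          0.          0.          0.        ] [[-0.8256, 0.418, -0.3789, -0.1211], [-0.5641, -0.597, 0.5704, 0.9888], [0.0122, 0.6847, 0.7287, 1.3465], [0.0, 0.0, 0.0, 1.0]]
top [[411.65967162965353, 0.0, 280.69814897996775], [0.0, 411.65967162965353, 212.76171835071597], [0.0, 0.0, 1.0]] [-0.02480502  0.          0.          0.          0.        ] [[0.0248, 0.9961, -0.0848, 0.4288], [-0.9997, 0.0247, -0.0027, -0.0034], [-0.0006, 0.0849, 0.9964, 1.3712], [0.0, 0.0, 0.0, 1.0]]
```

View pics/top0.png

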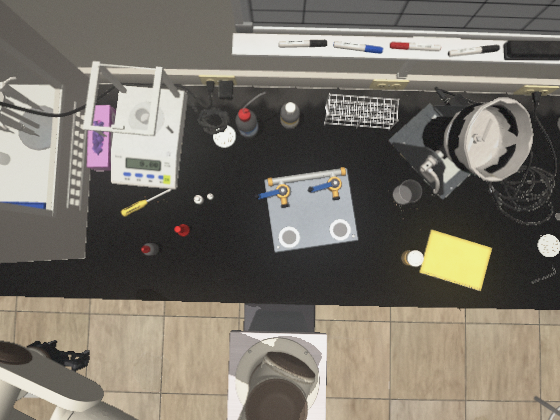

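View pics/scene0.png

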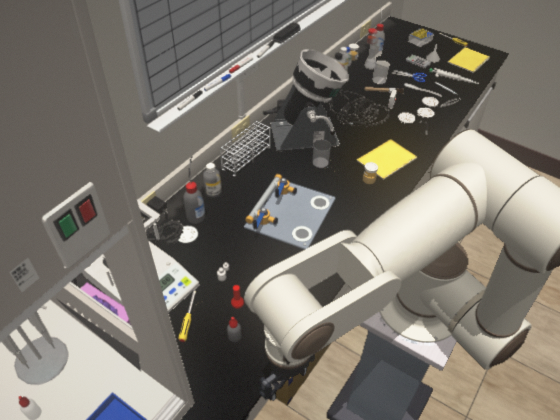

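The top view shows the manifold around (310,210), the pads at (289,237) and (340,230), the red marker near (181,229) and the dropper bottle near (150,249). The jar is near (412,258) and the beaker near (406,192). I'll zoom in next.

Run:
```python
import cv2
a=cv2.imread("pics/top0.png"); 
cv2.imwrite("pics/t1.png",cv2.resize(a[155:265,250:370],None,fx=6,fy=5.4545*1.0,interpolation=cv2.INTER_CUBIC)[:600])
cv2.imwrite("pics/t2.png",cv2.resize(a[180:270,130:230],None,fx=6,fy=6,interpolation=cv2.INTER_CUBIC))
b=cv2.imread("pics/scene0.png")
cv2.imwrite("pics/s1.png",cv2.resize(b[165:255,235:345],None,fx=6,fy=6,interpolation=cv2.INTER_CUBIC))
cv2.imwrite("pics/s2.png",cv2.resize(b[255:350,200:300],None,fx=6,fy=6,interpolation=cv2.INTER_CUBIC))
```

```text
(no output)
```

View pics/t1.png

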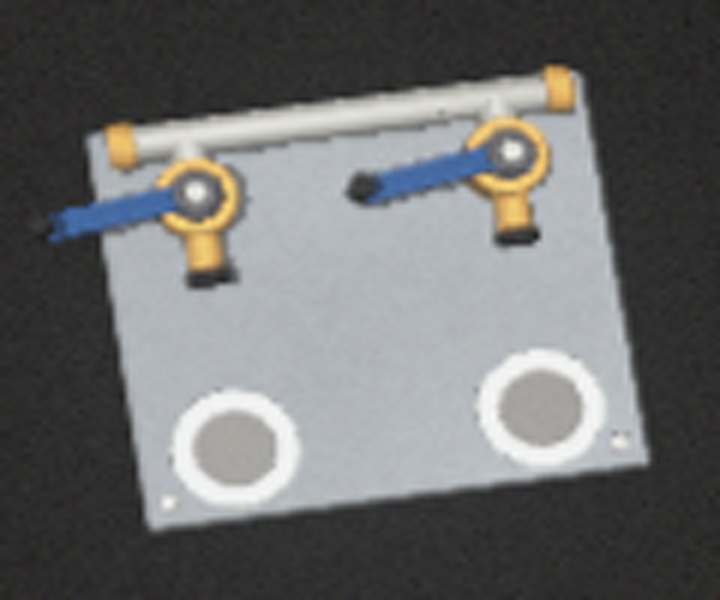

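View pics/t2.png

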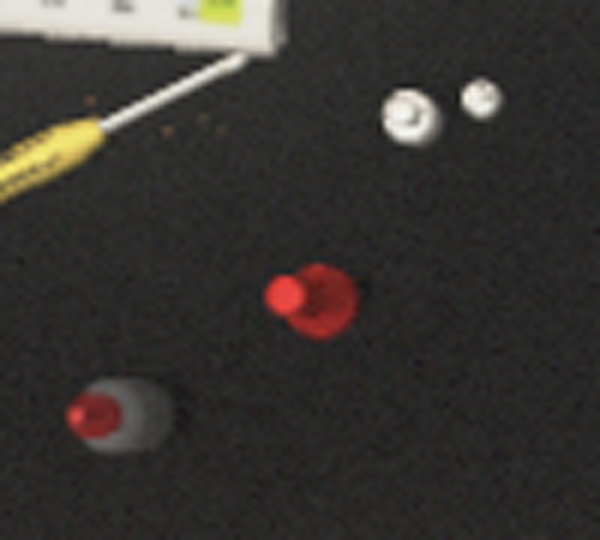

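View pics/s1.png

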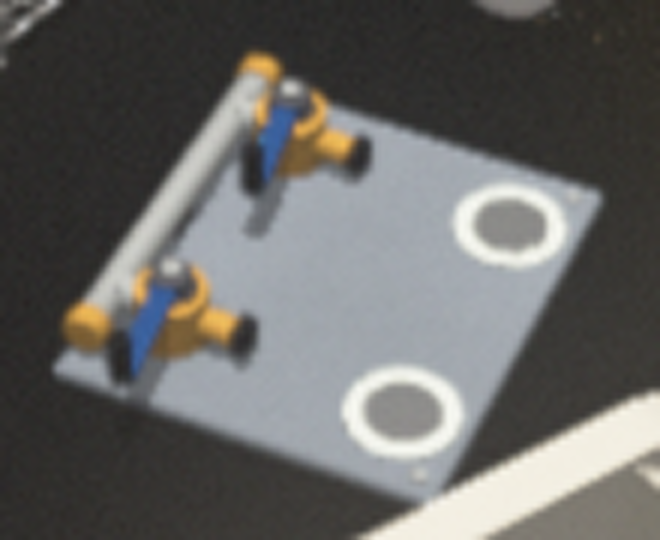

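View pics/s2.png

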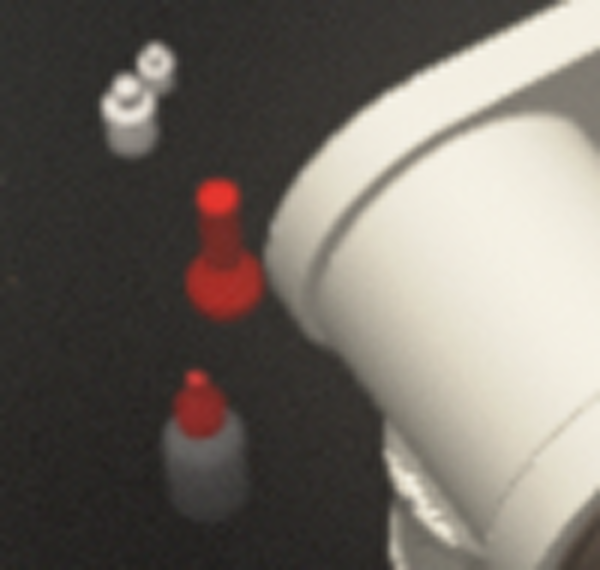

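```bash
cat > h.py <<'E'
import numpy as np,cv2
from scipy.spatial.transform import Rotation as R
def ray(c,u,v):
    p=cv2.undistortPoints(np.array([[[u,v]]],float),c["mtx"],np.array(c["dist"]))[0,0]
    P=np.array(c["pose"]); d=P[:3,:3]@[p[0],-p[1],-1]; return P[:3,3],d
def at(c,u,v,z):
    o,d=ray(c,u,v); return o+d*(z-o[2])/d[2]
def proj(c,X):
    P=np.array(c["pose"]); q=P[:3,:3].T@(np.asarray(X,float)-P[:3,3]); 
    return cv2.projectPoints(np.array([[q[0],-q[1],-q[2]]]),np.zeros(3),np.zeros(3),c["mtx"],np.array(c["dist"]))[0][0,0]
def un(X,Y,sx,sy,ox,oy): return (X+.5)/sx-.5+ox,(Y+.5)/sy-.5+oy
E
python3 - <<'E'
from h import *
from workcell import r
T=r.read_camera("top");S=r.read_camera("scene")
np.set_printoptions(precision=4,suppress=True)
f=lambda X,Y,z:at(T,*un(X,Y,6,600/110,250,155),z)
g=lambda X,Y,z:at(S,*un(X,Y,6,6,235,165),z)
p1=f(236,448,.014);p2=f(541,407,.014)
print("pads top",p1,p2,np.linalg.norm(p1-p2)); q1=g(403,412,.014);q2=g(510,225,.014);print("pads sc",q1,q2)
for n,X,Y in(("pin1",42,227),("pin2",362,187)):print(n,f(X,Y,.098))
for n,X,Y in(("ax1",197,191),("ax2",512,150)):print(n,f(X,Y,.08),f(X,Y,.07))
corn=[f(X,Y,.012) for X,Y in((88,136),(582,74),(648,462),(150,527))];print(np.array(corn))
m=lambda X,Y,z:at(T,*un(X,Y,6,6,130,180),z)
print("marker",m(287,296,.085),m(320,301,.008),at(S,*un(218,197,6,6,200,255),.085),at(S,*un(225,285,6,6,200,255),.008))
print("reagent",m(85,414,.106),m(130,415,.03))
print("jar",at(T,414,258,.07),"beaker",at(T,405,194,.05))
for q in((p1+p2)/2,(q1+q2)/2):
  pass
for a,b in((p1,p2),(q1,q2),((p1+q1)/2,(p2+q2)/2)):
  d=a-b; yaw=np.arctan2(d[1],d[0])-np.pi/2; x=np.array([np.cos(yaw),np.sin(yaw),0]);print("yaw",yaw,"ax",a+.15*x,b+.15*x)
s=r.sense(); print(R.from_rotvec(s["eef_rot"]).as_matrix(),s["time"])
E
```

```text
pads top [ 0.4658 -0.0286  0.014 ] [ 0.4947 -0.1957  0.014 ] 0.16956843911725128
pads sc [ 0.4596 -0.0268  0.014 ] [ 0.4882 -0.1944  0.014 ]
pin1 [0.587  0.0765 0.098 ]
pin2 [ 0.6142 -0.0891  0.098 ]
ax1 [ 0.6123 -0.0034  0.08  ] [ 0.6137 -0.0034  0.07  ]
ax2 [ 0.6405 -0.1692  0.08  ] [ 0.6421 -0.1705  0.07  ]
[[ 0.6544  0.058   0.012 ]
 [ 0.6997 -0.2164  0.012 ]
 [ 0.4629 -0.2553  0.012 ]
 [ 0.4171  0.0173  0.012 ]]
marker [0.4795 0.3222 0.085 ] [0.4802 0.3232 0.008 ] [0.4744 0.3248 0.085 ] [0.4736 0.3264 0.008 ]
reagent [0.4157 0.4179 0.106 ] [0.415  0.4186 0.03  ]
jar [ 0.4069 -0.4233  0.07  ] beaker [ 0.6122 -0.4009  0.05  ]
yaw 0.1711469076483334 ax [ 0.6136 -0.0031  0.014 ] [ 0.6425 -0.1702  0.014 ]
yaw 0.16887623299013832 ax [ 0.6075 -0.0016  0.014 ] [ 0.636  -0.1692  0.014 ]
yaw 0.17001009868018246 ax [ 0.6105 -0.0023  0.014 ] [ 0.6393 -0.1697  0.014 ]
[[ 0.9692 -0.0003  0.2462]
 [-0.2462 -0.0007  0.9692]
 [-0.0001 -1.     -0.0008]] 0.2
```

```bash
cat >> h.py <<'E'
AX={1:np.array([.6105,-.0023]),2:np.array([.6393,-.1697])}
def Rt(a): # tool x yaw a, y down
    x=np.array([np.cos(a),np.sin(a),0]);y=np.array([0,0,-1.]);return np.c_[x,y,np.cross(x,y)]
def plan(s,pos,a,n,nprint=5,open_=0,fast=40):
    """rows from state s to pos / tool-x yaw a spread over n rows; prints first nprint"""
    p=np.array(s["ee_pos"]);Rc=R.from_rotvec(s["eef_rot"]); pos=np.asarray(pos,float)
    ax=Rc.as_matrix()[:,0];a0=np.arctan2(ax[1],ax[0]); da=a-a0
    rows=[]
    for i in range(n):
        tp=p+(pos-p)/(n-i); ta=a0+da*(i+1)/n
        d=Rc.as_matrix().T@(tp-p)*1000; rv=np.degrees((Rc.inv()*R.from_matrix(Rt(ta))).as_rotvec())
        rows.append([round(float(v),1) for v in (*d,*rv)]+[open_]); p=tp;Rc=R.from_matrix(Rt(ta))
    print("yaw now %.3f da %.3f"%(a0,da))
    for k in rows[:nprint]:print(k)
    m=np.abs(np.array(rows)[:,:6]).max(0);print("max",m)
def cpos(k,phi,gap,z,rad=.085): # finger centre behind pin
    rr=np.array([-np.sin(phi),np.cos(phi)]);t=-np.array([np.cos(phi),np.sin(phi)])
    return np.r_[AX[k]+rad*rr-(.018+gap)*t,z]
def st(s):
    print("t",round(s["time"],2),"p",np.round(s["ee_pos"],4),"F",np.round(s["wrist_force"],1),"w",round(s["width"],3),"j6",round(s["joint_pos"][5],2))
E
python3 - <<'E'
from h import *
from workcell import r
s=r.sense();st(s)
plan(s,cpos(1,.32,.014,.2),.32-np.pi,22,22)
E
```

```text
t 0.2 p [0.1415 0.5572 0.2309] F [ 0.3  0.6 -0.3] w 0.999 j6 -0.13
yaw now -0.249 da -2.573
[26.1, 1.4, -15.4, 0.0, 6.7, -0.0, 0]
[27.7, 1.4, -12.2, 0.0, 6.7, 0.0, 0]
[28.9, 1.4, -8.9, 0.0, 6.7, 0.0, 0]
[29.8, 1.4, -5.5, 0.0, 6.7, 0.0, 0]
[30.2, 1.4, -2.0, 0.0, 6.7, 0.0, 0]
[30.2, 1.4, 1.6, 0.0, 6.7, 0.0, 0]
[29.8, 1.4, 5.1, 0.0, 6.7, 0.0, 0]
[29.0, 1.4, 8.5, 0.0, 6.7, 0.0, 0]
[27.8, 1.4, 11.9, 0.0, 6.7, 0.0, 0]
[26.3, 1.4, 15.0, 0.0, 6.7, 0.0, 0]
[24.3, 1.4, 18.0, 0.0, 6.7, 0.0, 0]
[22.1, 1.4, 20.7, -0.0, 6.7, -0.0, 0]
[19.5, 1.4, 23.1, 0.0, 6.7, 0.0, 0]
[16.7, 1.4, 25.3, 0.0, 6.7, 0.0, 0]
[13.6, 1.4, 27.0, 0.0, 6.7, 0.0, 0]
[10.3, 1.4, 28.4, 0.0, 6.7, 0.0, 0]
[7.0, 1.4, 29.4, 0.0, 6.7, 0.0, 0]
[3.5, 1.4, 30.1, 0.0, 6.7, 0.0, 0]
[-0.1, 1.4, 30.3, 0.0, 6.7, 0.0, 0]
[-3.6, 1.4, 30.0, 0.0, 6.7, 0.0, 0]
[-7.1, 1.4, 29.4, 0.0, 6.7, 0.0, 0]
[-10.4, 1.4, 28.4, 0.0, 6.7, 0.0, 0]
max [30.2  1.4 30.3  0.   6.7  0. ]
```

```bash
python3 -m handwheel '[[26,1,-15,0,6.7,0,0],[28,1,-12,0,6.7,0,0],[29,1,-9,0,6.7,0,0],[30,1,-5.5,0,6.7,0,0],[30,1,-2,0,6.7,0,0]]' 40
python3 -m handwheel '[[30,1,1.6,0,6.7,0,0],[30,1,5,0,6.7,0,0],[29,1,8.5,0,6.7,0,0],[28,1,12,0,6.7,0,0],[26,1,15,0,6.7,0,0]]'
python3 - <<'E'
from h import *
from workcell import r
s=r.sense();st(s)
plan(s,cpos(1,.32,.014,.2),.32-np.pi,14,10)
E
```

```text
time: 0.62
ee_pos: [0.2485, 0.4494, 0.2241]
eef_rot: [-1.47, 0.662, -0.66]
wrist_force: [0.2, 0.7, 0.6]
width: 0.297
time: 1.03
ee_pos: [0.3569, 0.3342, 0.2186]
eef_rot: [-1.263, 1.128, -1.127]
wrist_force: [0.9, 0.1, 0.6]
width: -0.002
t 1.03 p [0.3569 0.3342 0.2186] F [0.9 0.1 0.6] w -0.002 j6 0.48
yaw now -1.460 da -1.362
[19.5, 1.3, 16.3, 0.1, 5.6, 0.1, 0]
[17.8, 1.3, 18.1, -0.0, 5.6, -0.0, 0]
[16.0, 1.3, 19.8, 0.0, 5.6, 0.0, 0]
[14.0, 1.3, 21.2, 0.0, 5.6, 0.0, 0]
[11.8, 1.3, 22.5, 0.0, 5.6, 0.0, 0]
[9.6, 1.3, 23.5, 0.0, 5.6, 0.0, 0]
[7.3, 1.3, 24.4, 0.0, 5.6, 0.0, 0]
[4.9, 1.3, 24.9, 0.0, 5.6, 0.0, 0]
[2.4, 1.3, 25.3, 0.0, 5.6, 0.0, 0]
[-0.1, 1.3, 25.4, 0.0, 5.6, 0.0, 0]
max [19.5  1.3 25.4  0.1  5.6  0.1]
```

Tracking is close to the commanded motion, so I'll carry on.

```bash
python3 -m handwheel '[[20,1.3,16,0,6,0,0],[18,1.3,18,0,6,0,0],[16,1.3,20,0,6,0,0],[14,1.3,21,0,6,0,0],[12,1.3,22.5,0,6,0,0]]' >/dev/null
python3 -m handwheel '[[10,1.3,23.5,0,6,0,0],[7,1.3,24.5,0,6,0,0],[5,1.3,25,0,6,0,0],[2.5,1.3,25,0,6,0,0],[0,1.3,25,0,6,0,0]]'
python3 - <<'E'
from h import *
from workcell import r
s=r.sense();st(s)
plan(s,cpos(1,.32,.014,.17),.32-np.pi,5,5)
E
```

```text
time: 1.87
ee_pos: [0.5362, 0.1347, 0.2044]
eef_rot: [-0.565, 1.894, -1.896]
wrist_force: [-0.4, 0.7, 0.4]
width: -0.002
t 1.87 p [0.5362 0.1347 0.2044] F [-0.4  0.7  0.4] w -0.002 j6 1.1
yaw now -2.565 da -0.257
[-8.0, 6.9, 16.2, -0.0, 2.9, 0.2, 0]
[-8.8, 6.9, 15.8, 0.0, 2.9, 0.0, 0]
[-9.6, 6.9, 15.3, 0.0, 2.9, 0.0, 0]
[-10.4, 6.9, 14.8, 0.0, 2.9, 0.0, 0]
[-11.2, 6.9, 14.3, 0.0, 2.9, 0.0, 0]
max [11.2  6.9 16.2  0.   2.9  0.2]
```

```bash
python3 -m handwheel '[[-9,7,17,0,3,0,0],[-9,7,16,0,3,0,0],[-10,7,15,0,3,0,0],[-10.5,7,15,0,3,0,0],[-11,7,14,0,3,0,0]]' >/dev/null
python3 - <<'E'
from h import *
from workcell import r
s=r.sense();st(s)
plan(s,cpos(1,.32,.014,.17),.32-np.pi,1,5)
for n in("top","scene"):
    c=r.read_camera(n);im=c["color"]; u,v=map(int,proj(c,[.6,.03,.08])); v=max(v,60);cv2.imwrite(f"pics/a_{n}.png",cv2.resize(im[v-60:v+60,u-70:u+70],None,fx=5,fy=5,interpolation=cv2.INTER_CUBIC))
E
```

```text
t 2.28 p [0.6193 0.0822 0.1685] F [-0.3  0.4  0.2] w 0.003 j6 1.29
yaw now -2.848 da 0.026
[3.1, -1.5, -7.5, -0.1, -1.5, 0.1, 0]
max [3.1 1.5 7.5 0.1 1.5 0.1]
```

View pics/a_top.png

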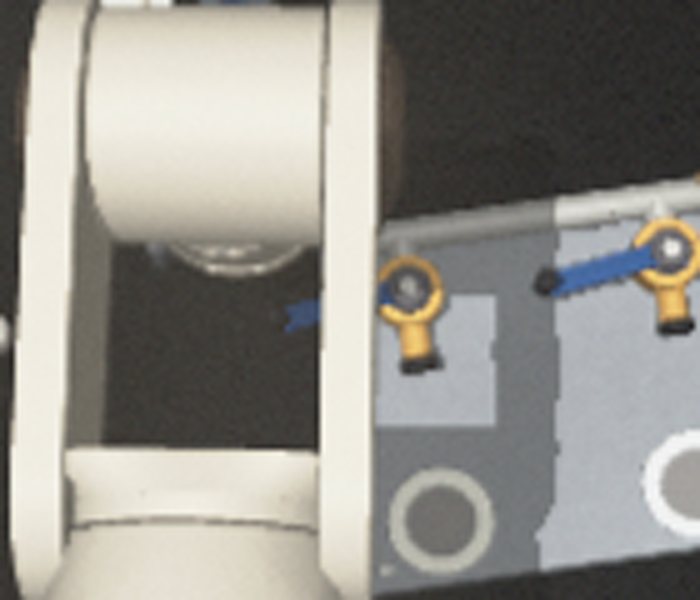

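View pics/a_scene.png

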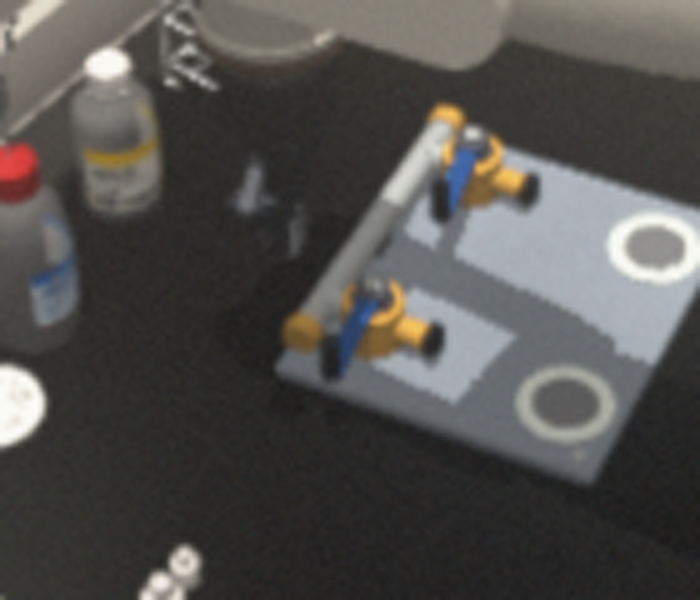

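The scene crop shows the dark gripper just behind lever 1's pin, which is at (330,355). I'll descend to z≈0.073 behind it.

```bash
python3 -m handwheel '[[0,30,-7,0,-1,0,0],[0,30,0,0,0,0,0],[0,20,0,0,0,0,0],[0,13,0,0,0,0,0],[0,0,0,0,0,0,0]]'
python3 - <<'E'
from h import *
from workcell import r
s=r.sense();st(s)
plan(s,cpos(1,.32,.0,.074),.32-np.pi,1,5)
E
```

```text
time: 2.8
ee_pos: [0.6168, 0.0885, 0.0714]
eef_rot: [-0.328, 2.051, -2.054]
wrist_force: [-0.4, -0.1, -1.2]
width: 0.003
t 2.8 p [0.6168 0.0885 0.0714] F [-0.4 -0.1 -1.2] w 0.003 j6 1.28
yaw now -2.827 da 0.006
[16.6, -2.5, -0.7, -0.1, -0.3, 0.1, 0]
max [16.6  2.5  0.7  0.1  0.3  0.1]
```

```bash
python3 -m handwheel '[[4,-3,0,0,0,0,0],[4,0,0,0,0,0,0],[3,0,0,0,0,0,0],[3,0,0,0,0,0,0]]'
python3 -m handwheel '[[3,0,0,0,0,0,0],[3,0,0,0,0,0,0],[0,0,0,0,0,0,0]]'
python3 - <<'E'
from h import *
from workcell import r
s=r.sense();st(s)
for ph in(.42,.52,.62,.72):
  plan(s,cpos(1,ph,.0,.074),ph-np.pi,2,2)
E
```

```text
time: 3.13
ee_pos: [0.6028, 0.0847, 0.0777]
eef_rot: [-0.327, 2.049, -2.052]
wrist_force: [1.2, -0.0, -0.7]
width: 0.002
time: 3.38
ee_pos: [0.5968, 0.0825, 0.0802]
eef_rot: [-0.323, 2.047, -2.051]
wrist_force: [-0.8, 0.1, 0.1]
width: 0.0
t 3.38 p [0.5968 0.0825 0.0802] F [-0.8  0.1  0.1] w 0.0 j6 1.27
yaw now -2.825 da 0.104
[2.1, 3.1, -0.8, -0.2, -3.0, -0.2, 0]
[2.1, 3.1, -0.9, 0.0, -3.0, 0.0, 0]
max [2.1 3.1 0.9 0.2 3.  0.2]
yaw now -2.825 da 0.204
[6.5, 3.1, -1.0, -0.2, -5.8, -0.2, 0]
[6.3, 3.1, -1.7, 0.0, -5.8, 0.0, 0]
max [6.5 3.1 1.7 0.2 5.8 0.2]
yaw now -2.825 da 0.304
[10.8, 3.1, -0.8, -0.2, -8.7, -0.2, 0]
[10.6, 3.1, -2.4, 0.0, -8.7, 0.0, 0]
max [10.8  3.1  2.4  0.2  8.7  0.2]
yaw now -2.825 da 0.404
[15.1, 3.1, -0.2, -0.2, -11.6, -0.2, 0]
[14.8, 3.1, -3.2, 0.0, -11.6, 0.0, 0]
max [15.1  3.1  3.2  0.2 11.6  0.2]
```

```bash
python3 -m handwheel '[[4,3,-0.5,0,-3,0,0],[4.5,2,-0.5,0,-3,0,0],[4.5,1,-0.7,0,-3,0,0],[4.5,1,-0.7,0,-3,0,0]]'
python3 - <<'E'
from h import *
from workcell import r
s=r.sense();st(s)
for ph in(.6,.7):
  plan(s,cpos(1,ph,.0,.074),ph-np.pi,2,2)
E
```

```text
time: 3.72
ee_pos: [0.5807, 0.0778, 0.0749]
eef_rot: [-0.515, 1.916, -1.922]
wrist_force: [1.1, 0.5, 2.2]
width: 0.004
t 3.72 p [0.5807 0.0778 0.0749] F [1.1 0.5 2.2] w 0.004 j6 1.04
yaw now -2.610 da 0.068
[1.4, 0.4, -0.9, -0.3, -2.0, -0.4, 0]
[1.3, 0.4, -1.0, 0.0, -2.0, 0.0, 0]
max [1.4 0.4 1.  0.3 2.  0.4]
yaw now -2.610 da 0.168
[5.7, 0.4, -1.3, -0.3, -4.8, -0.3, 0]
[5.6, 0.4, -1.8, 0.0, -4.8, 0.0, 0]
max [5.7 0.4 1.8 0.3 4.8 0.3]
```

```bash
python3 -m handwheel '[[5,0.5,-1,0,-3,0,0],[5,0.5,-1,0,-3,0,0],[5,0.5,-0.8,0,-3,0,0]]'
python3 -m handwheel '[[5,0.5,-1,0,-3,0,0],[5,0.5,-1,0,-3,0,0],[0,0,0,0,0,0,0]]'
python3 - <<'E'
from h import *
from workcell import r
s=r.sense();st(s)
for ph in(.8,.9):
  plan(s,cpos(1,ph,.0,.074),ph-np.pi,2,2)
E
```

```text
time: 3.97
ee_pos: [0.5667, 0.0716, 0.074]
eef_rot: [-0.651, 1.81, -1.819]
wrist_force: [0.3, 0.4, 1.2]
width: -0.001
time: 4.22
ee_pos: [0.5575, 0.066, 0.0738]
eef_rot: [-0.736, 1.735, -1.746]
wrist_force: [-0.1, -0.3, 0.4]
width: 0.001
t 4.22 p [0.5575 0.066  0.0738] F [-0.1 -0.3  0.4] w 0.001 j6 0.74
yaw now -2.332 da -0.010
[-3.0, -0.1, 0.3, -0.5, 0.3, -0.4, 0]
[-3.0, -0.1, 0.3, 0.0, 0.3, 0.0, 0]
max [3.  0.1 0.3 0.5 0.3 0.4]
yaw now -2.332 da 0.090
[1.3, -0.1, -0.4, -0.5, -2.6, -0.4, 0]
[1.3, -0.1, -0.5, 0.0, -2.6, 0.0, 0]
max [1.3 0.1 0.5 0.5 2.6 0.4]
```

```bash
python3 -m handwheel '[[4,0,-0.8,0,-3,0,0],[5,0,-0.8,0,-3,0,0],[5,0,-0.8,0,-3,0,0]]'
python3 -m handwheel '[[4,0,-0.8,0,-3,0,0],[4,0,-0.8,0,-3,0,0],[0,0,0,0,0,0,0]]'
python3 - <<'E'
from h import *
from workcell import r
s=r.sense();st(s)
for ph in(1.1,1.2):
  plan(s,cpos(1,ph,.0,.074),ph-np.pi,2,2)
for n in("top","scene"):
    c=r.read_camera(n);im=c["color"]; u,v=map(int,proj(c,[.56,.0,.08])); v=max(v,60);cv2.imwrite(f"pics/b_{n}.png",cv2.resize(im[v-60:v+60,u-70:u+70],None,fx=5,fy=5,interpolation=cv2.INTER_CUBIC))
E
```

```text
time: 4.47
ee_pos: [0.5474, 0.0572, 0.0744]
eef_rot: [-0.847, 1.63, -1.643]
wrist_force: [1.4, 0.2, -0.1]
width: -0.001
time: 4.72
ee_pos: [0.5418, 0.0511, 0.0748]
eef_rot: [-0.918, 1.556, -1.57]
wrist_force: [0.3, 0.1, -0.3]
width: 0.002
t 4.72 p [0.5418 0.0511 0.0748] F [ 0.3  0.1 -0.3] w 0.002 j6 0.45
yaw now -2.069 da 0.028
[-0.8, 0.4, 0.2, -0.7, -0.8, -0.4, 0]
[-0.8, 0.4, 0.2, 0.0, -0.8, 0.0, 0]
max [0.8 0.4 0.2 0.7 0.8 0.4]
yaw now -2.069 da 0.128
[3.5, 0.4, -0.4, -0.7, -3.7, -0.3, 0]
[3.5, 0.4, -0.6, 0.0, -3.7, 0.0, 0]
max [3.5 0.4 0.6 0.7 3.7 0.3]
```

View pics/b_top.png

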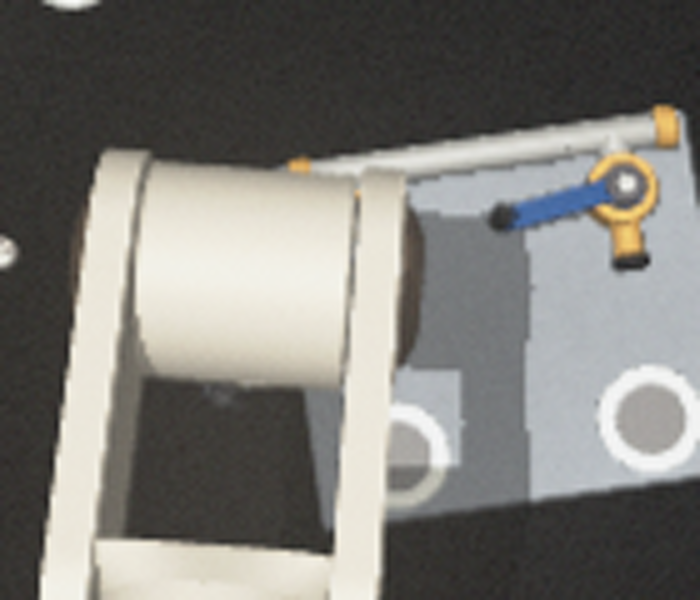

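View pics/b_scene.png

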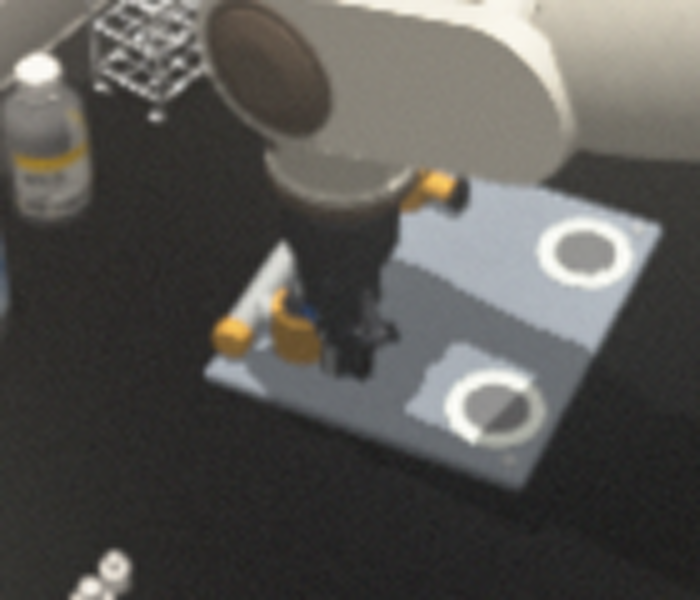

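The fingers are on lever 1's pin and it has turned about 0.94 rad with no spring resistance. It looks like the sound one, so I'll continue.

```bash
python3 -m handwheel '[[5,0,-0.8,-0.7,-3.5,0,0],[5,0,-0.8,0,-3.5,0,0],[5,0,-0.8,0,-3.5,0,0],[5,0,-0.8,0,-3.5,0,0]]'
python3 -m handwheel '[[5,0,-0.8,0,-3.5,0,0],[5,0,-0.8,0,-3.5,0,0],[4,0,-0.8,0,-3,0,0]]'
python3 - <<'E'
from h import *
from workcell import r
s=r.sense();st(s)
for ph in(1.4,1.6):
  plan(s,cpos(1,ph,.0,.074),ph-np.pi,2,2)
E
```

```text
time: 5.15
ee_pos: [0.532, 0.0357, 0.0749]
eef_rot: [-1.067, 1.4, -1.395]
wrist_force: [-1.2, 1.1, 0.5]
width: 0.0
time: 5.4
ee_pos: [0.527, 0.0229, 0.0749]
eef_rot: [-1.16, 1.273, -1.268]
wrist_force: [-0.1, 0.7, -0.2]
width: -0.003
t 5.4 p [0.527  0.0229 0.0749] F [-0.1  0.7 -0.2] w -0.003 j6 -0.02
yaw now -1.657 da -0.085
[-3.6, 0.5, 1.1, -0.1, 2.4, -0.4, 0]
[-3.7, 0.4, 0.9, 0.0, 2.4, 0.0, 0]
max [3.7 0.5 1.1 0.1 2.4 0.4]
yaw now -1.657 da 0.115
[4.9, 0.4, -0.6, -0.1, -3.3, -0.4, 0]
[4.8, 0.4, -0.9, -0.0, -3.3, -0.0, 0]
max [4.9 0.4 0.9 0.1 3.3 0.4]
```

```bash
python3 -m handwheel '[[5,0,-0.8,0,-3.3,0,0],[5,0,-0.8,0,-3.3,0,0],[5,0,-0.8,0,-3.3,0,0]]'
python3 -m handwheel '[[4,0,-0.6,0,-2.5,0,0],[4,0,-0.6,0,-2.5,0,0],[0,0,0,0,0,0,0]]'
python3 - <<'E'
from h import *
from workcell import r
s=r.sense();st(s)
for ph in(1.7,1.8):
  plan(s,cpos(1,ph,.0,.074),ph-np.pi,2,2)
E
```

```text
time: 5.65
ee_pos: [0.5243, 0.0084, 0.0748]
eef_rot: [-1.242, 1.146, -1.14]
wrist_force: [-1.5, 1.0, 0.6]
width: 0.001
time: 5.9
ee_pos: [0.5242, 0.0002, 0.0747]
eef_rot: [-1.279, 1.083, -1.075]
wrist_force: [0.1, -0.0, 0.4]
width: 0.001
t 5.9 p [5.242e-01 2.000e-04 7.470e-02] F [ 0.1 -0.   0.4] w 0.001 j6 -0.33
yaw now -1.397 da -0.045
[-2.2, 0.4, 0.2, -0.1, 1.3, -0.5, 0]
[-2.2, 0.4, 0.2, 0.0, 1.3, 0.0, 0]
max [2.2 0.4 0.2 0.1 1.3 0.5]
yaw now -1.397 da 0.055
[2.1, 0.3, -0.7, -0.2, -1.6, -0.5, 0]
[2.0, 0.4, -0.7, 0.0, -1.6, 0.0, 0]
max [2.1 0.4 0.7 0.2 1.6 0.5]
```

```bash
for i in 1 2; do :; done; python3 -m handwheel '[[4,0,-0.5,0,-2,0,0],[3,0,-0.5,0,-1.5,0,0],[0,0,0,0,0,0,0]]'
python3 -m handwheel '[[4,0,-0.4,0,-1,0,0],[0,0,0,0,0,0,0]]'
```

```text
time: 6.15
ee_pos: [0.5244, -0.0054, 0.0746]
eef_rot: [-1.3, 1.045, -1.033]
wrist_force: [-2.3, 3.2, 1.7]
width: -0.006
time: 6.32
ee_pos: [0.5248, -0.0081, 0.0746]
eef_rot: [-1.304, 1.037, -1.023]
wrist_force: [-3.2, 4.8, 3.6]
width: 0.002
```

```bash
python3 -m handwheel '[[4,0,0,0,0,0,0],[0,0,0,0,0,0,0]]'
python3 - <<'E'
from h import *
from workcell import r
s=r.sense();st(s)
E
```

```text
time: 6.48
ee_pos: [0.5253, -0.0103, 0.0746]
eef_rot: [-1.301, 1.044, -1.025]
wrist_force: [-4.0, 5.0, 3.0]
width: 0.0
t 6.48 p [ 0.5253 -0.0103  0.0746] F [-4.  5.  3.] w 0.0 j6 -0.41
```

Lever 1 gives springy resistance at its fully open position, so it's sound. I'll back off, lift and move behind lever 2's pin.

```bash
python3 -m handwheel '[[-5,0,0,0,0,0,0],[-8,0,0,0,0,0,0],[-12,0,0,0,0,0,0],[0,-30,0,0,0,0,0],[0,-40,0,0,0,0,0]]'
python3 - <<'E'
from h import *
from workcell import r
s=r.sense();st(s)
print(cpos(2,.333,.014,.16))
plan(s,cpos(2,.333,.014,.17),.333-np.pi,12,10)
E
```

```text
time: 6.9
ee_pos: [0.5165, 0.0169, 0.1396]
eef_rot: [-1.303, 1.061, -1.027]
wrist_force: [1.7, -0.7, 0.5]
width: 0.001
t 6.9 p [0.5165 0.0169 0.1396] F [ 1.7 -0.7  0.5] w 0.001 j6 -0.35
[ 0.64175734 -0.07890924  0.16      ]
yaw now -1.350 da -1.459
[10.0, -2.8, 8.4, 0.7, 7.0, -1.0, 0]
[9.0, -2.5, 9.6, -0.0, 7.0, -0.0, 0]
[7.8, -2.5, 10.6, 0.0, 7.0, 0.0, 0]
[6.4, -2.5, 11.5, 0.0, 7.0, 0.0, 0]
[5.0, -2.5, 12.2, 0.0, 7.0, 0.0, 0]
[3.5, -2.5, 12.7, 0.0, 7.0, 0.0, 0]
[1.9, -2.5, 13.0, 0.0, 7.0, 0.0, 0]
[0.3, -2.5, 13.1, 0.0, 7.0, 0.0, 0]
[-1.3, -2.5, 13.1, 0.0, 7.0, 0.0, 0]
[-2.9, -2.5, 12.8, 0.0, 7.0, 0.0, 0]
max [10.   2.8 13.1  0.7  7.   1. ]
```

```bash
python3 -m handwheel '[[10,-6,8.4,0.7,7,-1,0],[9,-6,9.6,0,7,0,0],[8,-4,10.6,0,7,0,0],[6.5,-2.5,11.5,0,7,0,0],[5,-2.5,12,0,7,0,0]]' >/dev/null
python3 -m handwheel '[[3.5,-1,13,0,7,0,0],[2,-1,13,0,7,0,0],[0,0,13,0,7,0,0],[-1.5,0,13,0,7,0,0],[-3,0,13,0,7,0,0]]'
python3 - <<'E'
from h import *
from workcell import r
s=r.sense();st(s)
plan(s,cpos(2,.333,.014,.17),.333-np.pi,3,10)
E
```

```text
time: 7.73
ee_pos: [0.6269, -0.0596, 0.1756]
eef_rot: [-0.516, 1.899, -1.92]
wrist_force: [-0.5, 0.2, 0.5]
width: 0.0
t 7.73 p [ 0.6269 -0.0596  0.1756] F [-0.5  0.2  0.5] w 0.0 j6 0.81
yaw now -2.599 da -0.209
[-0.9, 2.0, 8.0, -0.8, 4.0, -0.7, 0]
[-1.5, 1.9, 8.0, 0.0, 4.0, 0.0, 0]
[-2.0, 1.9, 7.9, 0.0, 4.0, 0.0, 0]
max [2.  2.  8.  0.8 4.  0.7]
```

```bash
python3 -m handwheel '[[-1,2,8,-0.8,4,-0.7,0],[-1.5,2,8,0,4,0,0],[-2,2,8,0,4,0,0],[0,0,0,0,0,0,0]]'
python3 - <<'E'
from h import *
from workcell import r
s=r.sense();st(s)
plan(s,cpos(2,.333,.014,.17),.333-np.pi,1,10)
c=r.read_camera("scene");im=c["color"]; u,v=map(int,proj(c,[.6,-.09,.08])); v=max(v,60);cv2.imwrite(f"pics/c_scene.png",cv2.resize(im[v-60:v+60,u-70:u+70],None,fx=5,fy=5,interpolation=cv2.INTER_CUBIC))
E
```

```text
time: 8.07
ee_pos: [0.6445, -0.0786, 0.1688]
eef_rot: [-0.318, 2.055, -2.058]
wrist_force: [-0.2, -0.1, -0.8]
width: -0.003
t 8.07 p [ 0.6445 -0.0786  0.1688] F [-0.2 -0.1 -0.8] w -0.003 j6 1.02
yaw now -2.835 da 0.026
[2.7, -1.2, -0.5, -0.1, -1.5, 0.0, 0]
max [2.7 1.2 0.5 0.1 1.5 0. ]
```

View pics/c_scene.png

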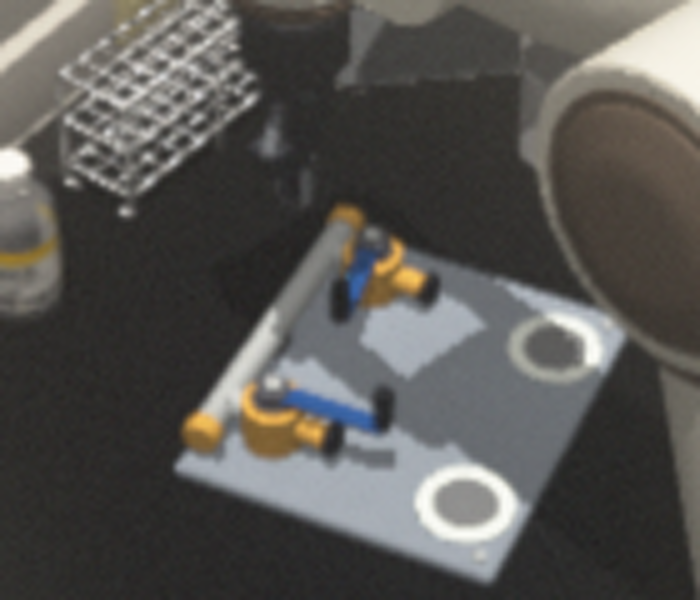

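Lever 1 now points at the robot side, with its pin at (380,408), roughly aligned with its pad. Lever 2 is still closed. I'll descend behind its pin.

```bash
python3 -m handwheel '[[0,30,0,0,-1.5,0,0],[0,30,0,0,0,0,0],[0,20,0,0,0,0,0],[0,13,0,0,0,0,0],[0,0,0,0,0,0,0]]'
python3 -m handwheel '[[4,0,0,0,0,0,0],[4,1,0,0,0,0,0],[3,1,0,0,0,0,0],[3,1,0,0,0,0,0]]'
python3 - <<'E'
from h import *
from workcell import r
s=r.sense();st(s)
for ph in(.35,.5):
  plan(s,cpos(2,ph,.0,.074),ph-np.pi,2,2)
E
```

```text
time: 8.53
ee_pos: [0.6443, -0.0741, 0.0752]
eef_rot: [-0.355, 2.025, -2.032]
wrist_force: [0.1, 0.8, -1.4]
width: 0.002
time: 8.87
ee_pos: [0.6307, -0.0777, 0.0752]
eef_rot: [-0.357, 2.02, -2.029]
wrist_force: [-0.3, 0.5, 1.3]
width: 0.002
t 8.87 p [ 0.6307 -0.0777  0.0752] F [-0.3  0.5  1.3] w 0.002 j6 0.97
yaw now -2.785 da -0.006
[2.8, 0.6, 2.2, -0.3, 0.2, -0.4, 0]
[2.8, 0.6, 2.2, 0.0, 0.2, 0.0, 0]
max [2.8 0.6 2.2 0.3 0.2 0.4]
yaw now -2.785 da 0.144
[9.2, 0.5, 1.3, -0.4, -4.1, -0.3, 0]
[9.3, 0.6, 0.6, 0.0, -4.1, 0.0, 0]
max [9.3 0.6 1.3 0.4 4.1 0.3]
```

```bash
python3 -m handwheel '[[4.5,0.5,0.8,0,-2,0,0],[4.5,0.5,0.5,0,-2,0,0],[4.5,0.5,0.5,0,-2,0,0],[4.5,0.5,0.5,0,-2,0,0]]'
python3 - <<'E'
from h import *
from workcell import r
s=r.sense();st(s)
for ph in(.5,.65):
  plan(s,cpos(2,ph,.0,.074),ph-np.pi,2,2)
E
```

```text
time: 9.2
ee_pos: [0.6152, -0.0872, 0.0767]
eef_rot: [-0.483, 1.929, -1.943]
wrist_force: [0.3, 1.4, -0.9]
width: -0.004
t 9.2 p [ 0.6152 -0.0872  0.0767] F [ 0.3  1.4 -0.9] w -0.004 j6 0.81
yaw now -2.640 da -0.001
[0.2, 1.4, -0.5, -0.6, 0.0, -0.6, 0]
[0.2, 1.4, -0.5, 0.0, 0.0, 0.0, 0]
max [0.2 1.4 0.5 0.6 0.  0.6]
yaw now -2.640 da 0.149
[6.6, 1.3, -1.4, -0.6, -4.3, -0.6, 0]
[6.5, 1.4, -1.9, 0.0, -4.3, 0.0, 0]
max [6.6 1.4 1.9 0.6 4.3 0.6]
```

```bash
python3 -m handwheel '[[4.5,1.4,-0.8,-0.6,-3,-0.6,0],[4.5,1,-0.8,0,-3,0,0],[4,0.5,-0.8,0,-3,0,0]]'
python3 -m handwheel '[[4,0.5,-0.6,0,-2.5,0,0],[4,0.5,-0.6,0,-2.5,0,0],[0,0,0,0,0,0,0]]'
python3 - <<'E'
from h import *
from workcell import r
s=r.sense();st(s)
for ph in(.65,.8):
  plan(s,cpos(2,ph,.0,.074),ph-np.pi,2,2)
E
```

```text
time: 9.45
ee_pos: [0.6028, -0.0926, 0.0767]
eef_rot: [-0.631, 1.835, -1.839]
wrist_force: [0.1, 1.4, -1.4]
width: -0.001
time: 9.7
ee_pos: [0.5955, -0.0973, 0.078]
eef_rot: [-0.702, 1.771, -1.778]
wrist_force: [-0.0, 0.6, -1.3]
width: -0.001
t 9.7 p [ 0.5955 -0.0973  0.078 ] F [-0.   0.6 -1.3] w -0.001 j6 0.52
yaw now -2.382 da -0.110
[-4.5, 2.0, 0.1, -0.3, 3.1, -0.3, 0]
[-4.5, 2.0, -0.2, 0.0, 3.1, 0.0, 0]
max [4.5 2.  0.2 0.3 3.1 0.3]
yaw now -2.382 da 0.040
[1.8, 2.0, -1.5, -0.4, -1.2, -0.3, 0]
[1.7, 2.0, -1.5, 0.0, -1.2, 0.0, 0]
max [1.8 2.  1.5 0.4 1.2 0.3]
```

```bash
python3 -m handwheel '[[4,1.5,-1,0,-2,0,0],[4,1.5,-1,0,-2,0,0],[0,0,0,0,0,0,0]]'
python3 -m handwheel '[[4,1,-1,0,-2,0,0],[4,0.5,-1,0,-2,0,0],[0,0,0,0,0,0,0]]'
python3 - <<'E'
from h import *
from workcell import r
s=r.sense();st(s)
for ph in(.95,):
  plan(s,cpos(2,ph,.0,.074),ph-np.pi,2,2)
E
```

```text
time: 9.95
ee_pos: [0.5902, -0.1009, 0.0782]
eef_rot: [-0.747, 1.721, -1.733]
wrist_force: [4.5, 3.2, -3.1]
width: -0.001
time: 10.2
ee_pos: [0.5859, -0.1043, 0.0789]
eef_rot: [-0.788, 1.671, -1.688]
wrist_force: [5.9, 6.8, -4.6]
width: -0.0
t 10.2 p [ 0.5859 -0.1043  0.0789] F [ 5.9  6.8 -4.6] w -0.0 j6 0.36
yaw now -2.244 da 0.053
[2.2, 2.4, -1.7, -1.0, -1.5, -0.9, 0]
[2.1, 2.5, -1.7, 0.0, -1.5, 0.0, 0]
max [2.2 2.5 1.7 1.  1.5 0.9]
```

Lever 2 binds part-way: about 9 N at roughly 0.7 rad. I'll hold briefly, then back off slowly.

```bash
python3 -m handwheel '[[0,0,0,0,0,0,0],[0,0,0,0,0,0,0]]'
python3 -m handwheel '[[-3,0,0,0,0,0,0],[-4,0,0,0,0,0,0],[-4,0,0,0,0,0,0],[-5,0,0,0,0,0,0],[-8,0,0,0,0,0,0]]'
python3 -m handwheel '[[-6,-20,0,0,0,0,0],[0,-40,0,0,0,0,0],[0,-41,0,0,0,0,0],[0,-20,0,0,0,0,0]]'
python3 - <<'E'
from h import *
from workcell import r
s=r.sense();st(s)
c=r.read_camera("scene");im=c["color"]; u,v=map(int,proj(c,[.57,-.09,.08])); v=max(v,60);cv2.imwrite(f"pics/d_scene.png",cv2.resize(im[v-60:v+60,u-70:u+70],None,fx=5,fy=5,interpolation=cv2.INTER_CUBIC))
# yaw choices for marker grasp: no constraint; keep jaw such that j6 in range
plan(s,[.44,.28,.2],-.9,14,10)
E
```

```text
time: 10.37
ee_pos: [0.587, -0.1033, 0.08]
eef_rot: [-0.782, 1.671, -1.689]
wrist_force: [5.3, 5.3, -5.4]
width: 0.003
time: 10.78
ee_pos: [0.6038, -0.0841, 0.083]
eef_rot: [-0.773, 1.672, -1.695]
wrist_force: [-0.8, -0.3, 0.0]
width: 0.002
time: 11.12
ee_pos: [0.6031, -0.0762, 0.2028]
eef_rot: [-0.782, 1.681, -1.691]
wrist_force: [0.5, 0.2, 0.4]
width: -0.004
t 11.12 p [ 0.6031 -0.0762  0.2028] F [0.5 0.2 0.4] w -0.004 j6 0.43
yaw now -2.254 da 1.354
[-12.4, 0.1, -25.1, -0.8, -5.5, -0.9, 0]
[-14.7, 0.2, -23.8, 0.0, -5.5, 0.0, 0]
[-17.0, 0.2, -22.3, 0.0, -5.5, 0.0, 0]
[-19.0, 0.2, -20.5, 0.0, -5.5, 0.0, 0]
[-20.9, 0.2, -18.6, 0.0, -5.5, 0.0, 0]
[-22.6, 0.2, -16.5, 0.0, -5.5, 0.0, 0]
[-24.1, 0.2, -14.2, 0.0, -5.5, 0.0, 0]
[-25.4, 0.2, -11.8, -0.0, -5.5, -0.0, 0]
[-26.4, 0.2, -9.3, 0.0, -5.5, 0.0, 0]
[-27.2, 0.2, -6.7, 0.0, -5.5, 0.0, 0]
max [28.   0.2 25.1  0.8  5.5  0.9]
```

View pics/d_scene.png

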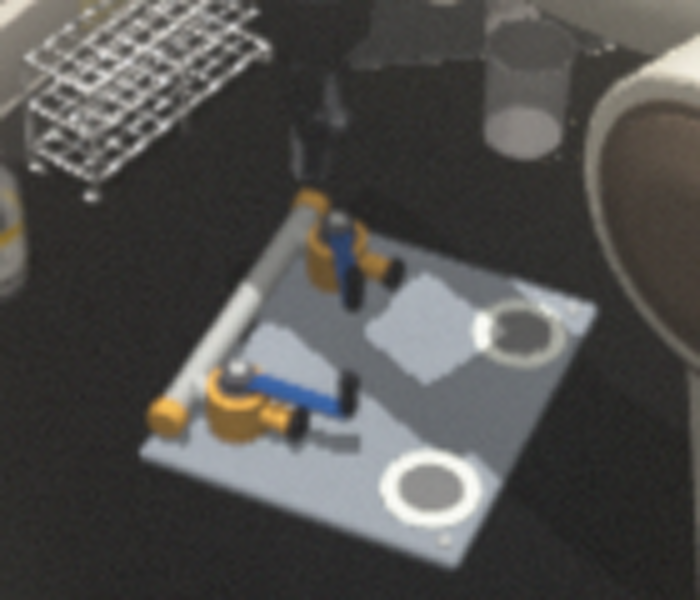

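Lever 2, with its pin at (352,288), has stayed part-way, and lever 1 is open with its pin at (347,390). Pad 2, the far one at (520,332), therefore gets the marker. I'll go to the marker with the jaws open.

Run:
```python
from h import *
from workcell import r
s=r.sense();st(s)
plan(s,[.477,.3245,.19],-1.0,15,10,85)
```

```text
t 11.17 p [ 0.604  -0.0764  0.2058] F [-0.7 -0.5  4.8] w 0.002 j6 0.43
yaw now -2.254 da 1.254
[-15.4, 0.9, -23.5, -1.0, -4.8, -1.0, 85]
[-17.3, 1.1, -22.1, 0.0, -4.8, 0.0, 85]
[-19.1, 1.1, -20.6, 0.0, -4.8, 0.0, 85]
[-20.7, 1.1, -18.9, 0.0, -4.8, 0.0, 85]
[-22.2, 1.1, -17.1, 0.0, -4.8, 0.0, 85]
[-23.6, 1.1, -15.2, 0.0, -4.8, 0.0, 85]
[-24.8, 1.1, -13.2, 0.0, -4.8, 0.0, 85]
[-25.8, 1.1, -11.0, 0.0, -4.8, 0.0, 85]
[-26.6, 1.1, -8.9, -0.0, -4.8, -0.0, 85]
[-27.2, 1.1, -6.6, -0.0, -4.8, -0.0, 85]
max [28.   1.1 23.5  1.   4.8  1. ]
```

```bash
python3 -m handwheel '[[-15,1,-24,-1,-5,-1,0],[-17,1,-22,0,-5,0,0],[-19,1,-21,0,-5,0,0],[-21,1,-19,0,-5,0,0],[-22,1,-17,0,-5,0,0]]' > /dev/null
python3 -m handwheel '[[-24,1,-15,0,-5,0,85],[-25,1,-13,0,-5,0,85],[-26,1,-11,0,-5,0,85],[-27,1,-9,0,-5,0,85],[-27,1,-7,0,-5,0,85]]' > /dev/null
python3 - <<'E'
from h import *
from workcell import r
s=r.sense();st(s)
plan(s,[.477,.3245,.17],-1.0,6,10,85)
E
```

```text
t 12.0 p [0.5107 0.199  0.1982] F [ 1.5 -0.4  0.6] w 0.709 j6 0.02
yaw now -1.354 da 0.354
[-21.7, 4.6, -1.0, -0.2, -3.4, 0.3, 85]
[-21.6, 4.7, 0.3, 0.0, -3.4, 0.0, 85]
[-21.6, 4.7, 1.6, 0.0, -3.4, 0.0, 85]
[-21.5, 4.7, 2.8, 0.0, -3.4, 0.0, 85]
[-21.3, 4.7, 4.1, 0.0, -3.4, 0.0, 85]
[-21.0, 4.7, 5.3, 0.0, -3.4, 0.0, 85]
max [21.7  4.7  5.3  0.2  3.4  0.3]
```

```bash
python3 -m handwheel '[[-22,5,-1,0,-3.5,0,85],[-22,5,0,0,-3.5,0,85],[-22,5,1.5,0,-3.5,0,85],[-22,5,3,0,-3.5,0,85],[-22,5,4,0,-3.5,0,85]]' > /dev/null
python3 -m handwheel '[[-20,3,5,0,-3,0,85],[0,0,0,0,0,0,85]]'
python3 - <<'E'
from h import *
from workcell import r
s=r.sense();st(s)
plan(s,[.477,.3245,.15],-1.0,1,10,85)
for n in("top","scene"):
    c=r.read_camera(n);im=c["color"]; u,v=map(int,proj(c,[.477,.3245,.08])); v=max(v,60);cv2.imwrite(f"pics/e_{n}.png",cv2.resize(im[v-60:v+60,u-70:u+70],None,fx=5,fy=5,interpolation=cv2.INTER_CUBIC))
E
```

```text
time: 12.58
ee_pos: [0.4691, 0.3385, 0.1689]
eef_rot: [-1.436, 0.749, -0.762]
wrist_force: [0.6, 0.0, -0.8]
width: 0.993
t 12.58 p [0.4691 0.3385 0.1689] F [ 0.6  0.  -0.8] w 0.993 j6 -0.11
yaw now -0.969 da -0.031
[15.8, 19.0, -1.5, -0.2, 1.8, 0.4, 85]
max [15.8 19.   1.5  0.2  1.8  0.4]
```

View pics/e_top.png

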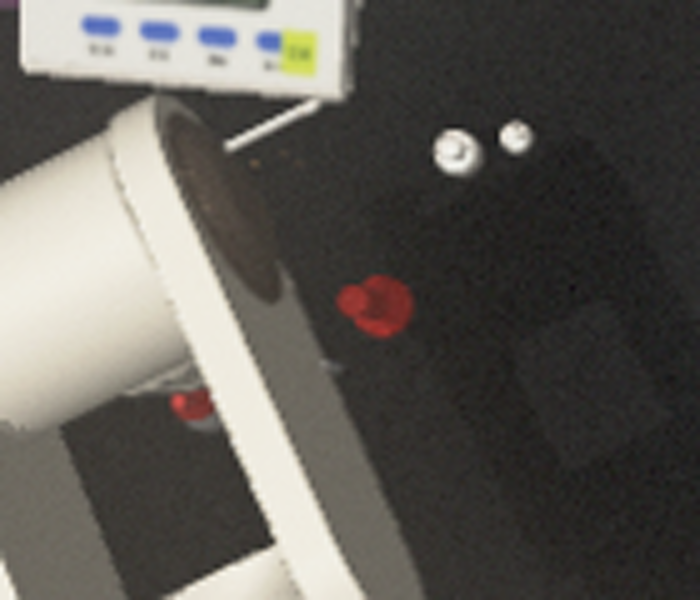

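View pics/e_scene.png

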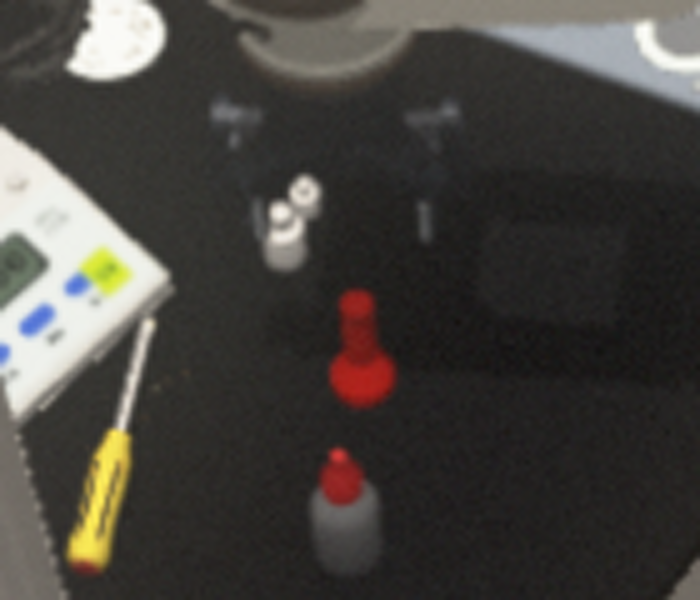

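The fingers bracket the marker in the scene view. I'll correct the overshoot and descend.

```bash
python3 -m handwheel '[[8,10,-0.7,0,1,0.4,85],[8,10,-0.8,0,0.8,0,85],[0,0,0,0,0,0,85]]'
python3 - <<'E'
from h import *
from workcell import r
s=r.sense();st(s)
plan(s,[.477,.3245,.12],-1.0,1,10,85)
E
```

```text
time: 12.93
ee_pos: [0.4793, 0.3196, 0.1481]
eef_rot: [-1.42, 0.784, -0.79]
wrist_force: [0.2, -0.7, -0.5]
width: 0.999
t 12.93 p [0.4793 0.3196 0.1481] F [ 0.2 -0.7 -0.5] w 0.999 j6 -0.1
yaw now -1.011 da 0.011
[-5.4, 28.1, 0.5, -0.3, -0.6, 0.1, 85]
max [ 5.4 28.1  0.5  0.3  0.6  0.1]
```

```bash
python3 -m handwheel '[[-4,25,0.5,0,-0.6,0,85],[0,25,0,0,0,0,85],[0,0,0,0,0,0,85]]'
python3 - <<'E'
from h import *
from workcell import r
s=r.sense();st(s)
plan(s,[.477,.3245,.046],-1.0,1,10,85)
c=r.read_camera("scene");im=c["color"]; u,v=map(int,proj(c,[.477,.3245,.08])); v=max(v,60);cv2.imwrite(f"pics/f_scene.png",cv2.resize(im[v-60:v+60,u-70:u+70],None,fx=5,fy=5,interpolation=cv2.INTER_CUBIC))
E
```

```text
time: 13.18
ee_pos: [0.4799, 0.3198, 0.0966]
eef_rot: [-1.42, 0.781, -0.789]
wrist_force: [0.1, 0.3, 0.1]
width: 0.996
t 13.18 p [0.4799 0.3198 0.0966] F [0.1 0.3 0.1] w 0.996 j6 -0.11
yaw now -1.008 da 0.008
[-5.6, 50.6, -0.3, -0.3, -0.5, 0.1, 85]
max [ 5.6 50.6  0.3  0.3  0.5  0.1]
```

View pics/f_scene.png

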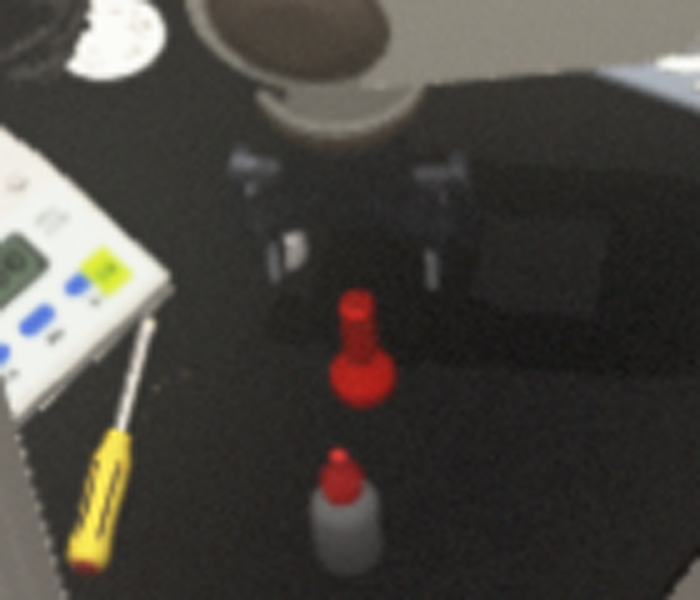

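The fingertips are at columns 275 and 432, midpoint 353, and the marker top is at (357,300), so they're well centred. Next I descend and grip.

```bash
python3 -m handwheel '[[-4,20,0,0,0,0,85],[-3,20,0,0,0,0,85],[0,11,0,0,0,0,85],[0,0,0,0,0,0,85]]'
python3 - <<'E'
from h import *
from workcell import r
s=r.sense();st(s)
plan(s,[.477,.3245,.046],-1.0,1,10,85)
c=r.read_camera("scene");im=c["color"]; u,v=map(int,proj(c,[.477,.3245,.08])); v=max(v,60);cv2.imwrite(f"pics/g_scene.png",cv2.resize(im[v-60:v+60,u-70:u+70],None,fx=5,fy=5,interpolation=cv2.INTER_CUBIC))
E
```

```text
time: 13.57
ee_pos: [0.4806, 0.3254, 0.0522]
eef_rot: [-1.412, 0.78, -0.796]
wrist_force: [0.3, 0.3, 0.1]
width: 0.996
t 13.57 p [0.4806 0.3254 0.0522] F [0.3 0.3 0.1] w 0.996 j6 -0.09
yaw now -1.013 da 0.013
[-1.2, 6.1, -3.6, -0.8, -0.7, 0.2, 85]
max [1.2 6.1 3.6 0.8 0.7 0.2]
```

View pics/g_scene.png

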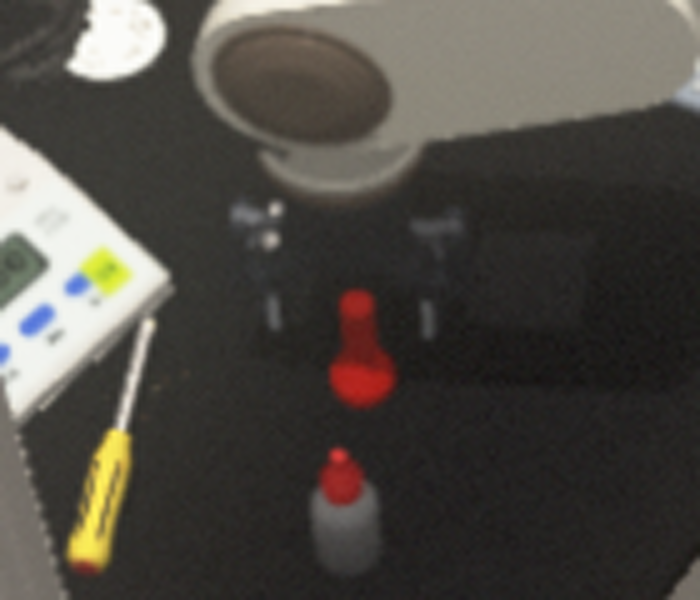

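```bash
python3 -m handwheel '[[-1,3,-2.5,-0.8,-0.6,0,85],[-1,3,-2,0,0,0,85],[0,0,0,0,0,0,85]]'
python3 -m handwheel '[[0,0,0,0,0,0,40],[0,0,0,0,0,0,30],[0,0,0,0,0,0,22],[0,0,0,0,0,0,22],[0,0,0,0,0,0,10]]' 30
python3 -m handwheel '[[0,0,0,0,0,0,10],[0,0,0,0,0,0,10],[0,0,0,0,0,0,10]]' 30
python3 - <<'E'
from h import *
from workcell import r
s=r.sense();st(s)
c=r.read_camera("scene");im=c["color"]; u,v=map(int,proj(c,[.477,.3245,.08])); v=max(v,60);cv2.imwrite(f"pics/i_scene.png",cv2.resize(im[v-60:v+60,u-70:u+70],None,fx=5,fy=5,interpolation=cv2.INTER_CUBIC))
E
```

```text
time: 13.87
ee_pos: [0.4775, 0.325, 0.0506]
eef_rot: [-1.425, 0.777, -0.785]
wrist_force: [-0.5, 1.0, -0.6]
width: 0.998
time: 14.28
ee_pos: [0.4782, 0.3254, 0.0526]
eef_rot: [-1.423, 0.775, -0.786]
wrist_force: [0.2, 0.4, 0.5]
width: 0.293
time: 14.53
ee_pos: [0.4782, 0.3253, 0.0526]
eef_rot: [-1.423, 0.775, -0.786]
wrist_force: [-0.0, 0.2, 0.7]
width: 0.22
t 14.53 p [0.4782 0.3253 0.0526] F [-0.   0.2  0.7] w 0.22 j6 -0.1
```

View pics/i_scene.png

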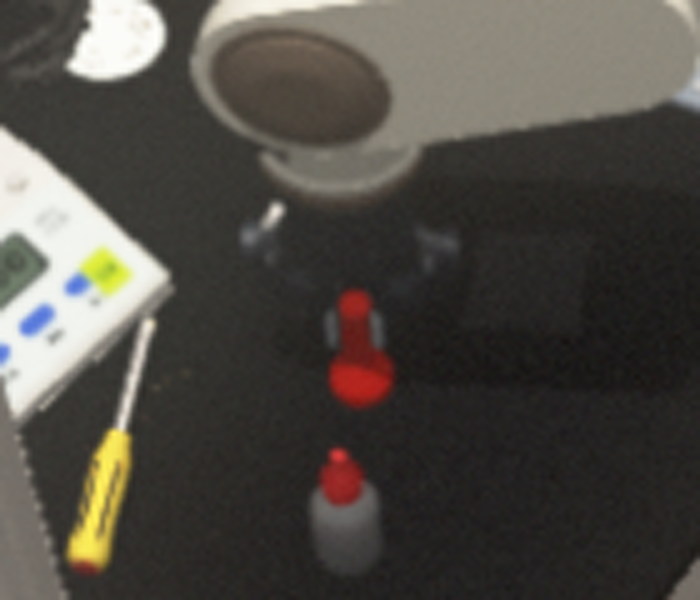

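The marker is gripped with the opening at about 19 mm. I'll lift it straight up.

```bash
python3 -m handwheel '[[0,-15,0,0,0,0,10],[0,-30,0,0,0,0,10],[0,-40,0,0,0,0,10],[0,-40,0,0,0,0,10],[0,-25,0,0,0,0,10]]'
python3 - <<'E'
from h import *
from workcell import r
s=r.sense();st(s)
plan(s,[.4915,-.195,.2],-1.6,16,16,10)
c=r.read_camera("scene");im=c["color"]; u,v=map(int,proj(c,[.477,.3245,.15])); v=max(v,60);cv2.imwrite(f"pics/j_scene.png",cv2.resize(im[v-60:v+60,u-70:u+70],None,fx=5,fy=5,interpolation=cv2.INTER_CUBIC))
E
```

```text
time: 15.0
ee_pos: [0.474, 0.3238, 0.2008]
eef_rot: [-1.434, 0.783, -0.781]
wrist_force: [0.1, 0.2, 0.3]
width: 0.222
t 15.0 p [0.474  0.3238 0.2008] F [0.1 0.2 0.3] w 0.222 j6 -0.1
yaw now -1.002 da -0.598
[27.9, 0.3, -16.5, 0.5, 2.1, 0.2, 10]
[28.5, 0.1, -15.5, 0.0, 2.1, 0.0, 10]
[29.1, 0.1, -14.4, 0.0, 2.1, 0.0, 10]
[29.6, 0.1, -13.3, 0.0, 2.1, 0.0, 10]
[30.1, 0.1, -12.2, 0.0, 2.1, 0.0, 10]
[30.5, 0.1, -11.1, 0.0, 2.1, 0.0, 10]
[30.9, 0.1, -9.9, -0.0, 2.1, -0.0, 10]
[31.2, 0.1, -8.8, -0.0, 2.1, -0.0, 10]
[31.5, 0.1, -7.6, 0.0, 2.1, 0.0, 10]
[31.8, 0.1, -6.4, 0.0, 2.1, 0.0, 10]
[32.0, 0.1, -5.2, 0.0, 2.1, 0.0, 10]
[32.2, 0.1, -4.0, 0.0, 2.1, 0.0, 10]
[32.3, 0.1, -2.8, 0.0, 2.1, 0.0, 10]
[32.4, 0.1, -1.6, 0.0, 2.1, 0.0, 10]
[32.4, 0.1, -0.4, 0.0, 2.1, 0.0, 10]
[32.4, 0.1, 0.8, -0.0, 2.1, -0.0, 10]
max [32.4  0.3 16.5  0.5  2.1  0.2]
```

View pics/j_scene.png

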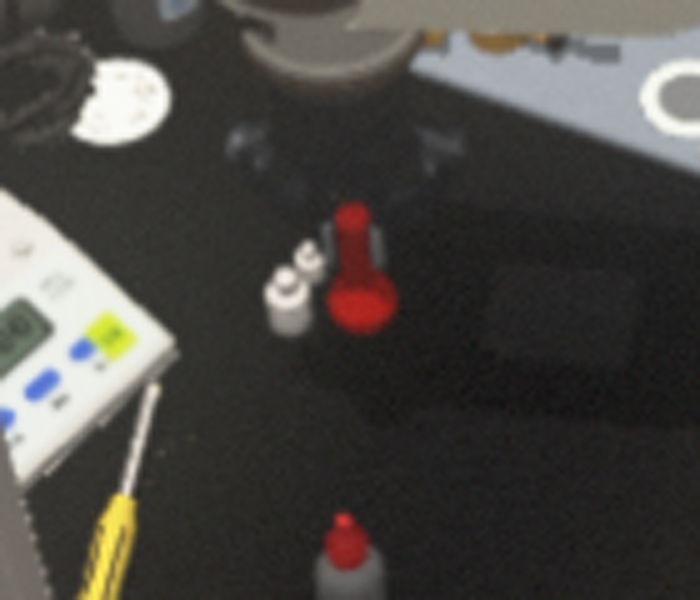

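The marker is held upright in the jaws at (352,260). I'll carry it to pad 2.

```bash
python3 -m handwheel '[[24,0,-15,0.5,2,0,10],[28,0,-15,0,2,0,10],[29,0,-14,0,2,0,10],[29,0,-13,0,2,0,10],[30,0,-12,0,2,0,10]]' >/dev/null
python3 -m handwheel '[[30,0,-11,0,2,0,10],[31,0,-10,0,2,0,10],[31,0,-9,0,2,0,10],[31,0,-8,0,2,0,10],[31,0,-6,0,2,0,10]]'
python3 - <<'E'
from h import *
from workcell import r
s=r.sense();st(s)
plan(s,[.4915,-.195,.19],-1.6,7,16,10)
E
```

```text
time: 15.88
ee_pos: [0.4868, 0.0007, 0.2053]
eef_rot: [-1.291, 1.042, -1.055]
wrist_force: [1.5, 0.6, -1.2]
width: 0.223
t 15.88 p [0.4868 0.0007 0.2053] F [ 1.5  0.6 -1.2] w 0.223 j6 -0.38
yaw now -1.357 da -0.243
[27.5, 2.1, -5.3, -0.8, 2.0, -0.1, 10]
[27.6, 2.2, -4.3, 0.0, 2.0, 0.0, 10]
[27.8, 2.2, -3.4, 0.0, 2.0, 0.0, 10]
[27.9, 2.2, -2.4, 0.0, 2.0, 0.0, 10]
[27.9, 2.2, -1.4, 0.0, 2.0, 0.0, 10]
[28.0, 2.2, -0.5, 0.0, 2.0, 0.0, 10]
[28.0, 2.2, 0.5, -0.0, 2.0, -0.0, 10]
max [28.   2.2  5.3  0.8  2.   0.1]
```

```bash
python3 -m handwheel '[[28,2,-5,-0.8,2,0,10],[28,2,-4,0,2,0,10],[28,2,-3,0,2,0,10],[28,2,-2,0,2,0,10],[28,2,-1,0,2,0,10]]' >/dev/null
python3 -m handwheel '[[22,2,0,0,2,0,10],[16,2,0,0,2,0,10],[0,0,0,0,0,0,10],[0,0,0,0,0,0,10]]'
python3 - <<'E'
from h import *
from workcell import r
s=r.sense();st(s)
plan(s,[.4915,-.195,.15],-1.6,2,16,10)
E
```

```text
time: 16.63
ee_pos: [0.4894, -0.1935, 0.1873]
eef_rot: [-1.186, 1.25, -1.245]
wrist_force: [-0.7, -0.5, -1.1]
width: 0.217
t 16.63 p [ 0.4894 -0.1935  0.1873] F [-0.7 -0.5 -1.1] w 0.217 j6 -0.47
yaw now -1.623 da 0.023
[0.7, 18.7, 1.2, 0.2, -0.7, -0.1, 10]
[0.7, 18.7, 1.1, 0.0, -0.7, 0.0, 10]
max [ 0.7 18.7  1.2  0.2  0.7  0.1]
```

```bash
python3 -m handwheel '[[1,35,1.5,0,0,0,10],[1,35,1.5,0,0,0,10],[0,25,0,0,0,0,10],[0,0,0,0,0,0,10],[0,0,0,0,0,0,10]]'
python3 - <<'E'
from h import *
from workcell import r
s=r.sense();st(s)
plan(s,[.4915,-.195,.067],-1.6,1,16,10)
for n in("top","scene"):
    c=r.read_camera(n);im=c["color"]; u,v=map(int,proj(c,[.4915,-.195,.05])); v=max(v,60);cv2.imwrite(f"pics/k_{n}.png",cv2.resize(im[v-60:v+60,u-70:u+70],None,fx=5,fy=5,interpolation=cv2.INTER_CUBIC))
E
```

```text
time: 17.05
ee_pos: [0.4931, -0.1929, 0.0909]
eef_rot: [-1.186, 1.244, -1.244]
wrist_force: [0.4, 0.4, -1.1]
width: 0.224
t 17.05 p [ 0.4931 -0.1929  0.0909] F [ 0.4  0.4 -1.1] w 0.224 j6 -0.47
yaw now -1.618 da 0.018
[2.2, 23.9, -1.5, -0.0, -1.0, -0.0, 10]
max [ 2.2 23.9  1.5  0.   1.   0. ]
```

View pics/k_scene.png

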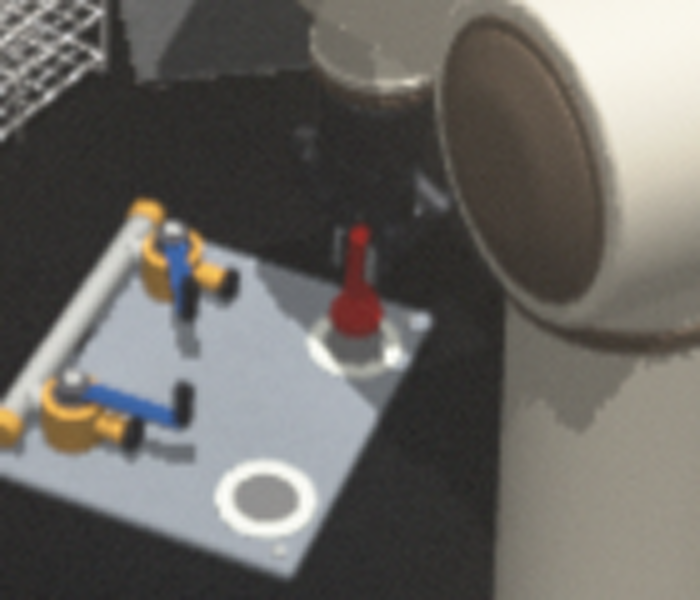

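View pics/k_top.png

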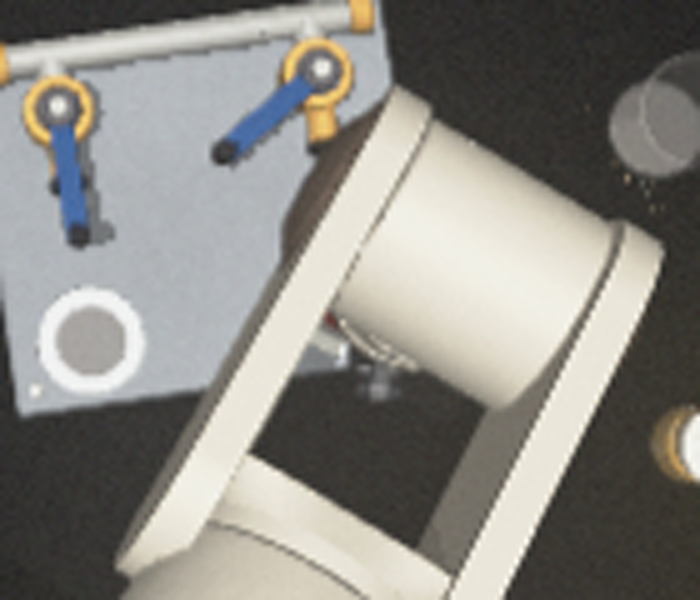

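The marker hangs over pad 2: foot at (357,312), pad at (355,347) in the scene crop. The levers are as left. I'll lower it gently.

```bash
python3 -m handwheel '[[1,9,-0.8,0,-1,0,10],[1,7,-0.8,0,0,0,10],[0,3,0,0,0,0,10],[0,0,0,0,0,0,10]]'
python3 - <<'E'
from h import *
from workcell import r
s=r.sense();st(s)
plan(s,[.4915,-.195,.067],-1.6,1,16,10)
E
```

```text
time: 17.48
ee_pos: [0.4937, -0.1959, 0.0758]
eef_rot: [-1.194, 1.221, -1.235]
wrist_force: [0.4, -1.0, -1.1]
width: 0.225
t 17.48 p [ 0.4937 -0.1959  0.0758] F [ 0.4 -1.  -1.1] w 0.225 j6 -0.5
yaw now -1.597 da -0.003
[-0.9, 8.8, -2.3, -0.4, 0.2, 0.2, 10]
max [0.9 8.8 2.3 0.4 0.2 0.2]
```

```bash
python3 -m handwheel '[[0,4,-1.3,-0.4,0,0,10],[0,3,-1,0,0,0,10],[0,0,0,0,0,0,10]]'
python3 -m handwheel '[[0,2,0,0,0,0,10],[0,1.5,0,0,0,0,10],[0,0,0,0,0,0,10]]'
python3 - <<'E'
from h import *
from workcell import r
s=r.sense();st(s)
plan(s,[.4915,-.195,.067],-1.6,1,16,10)
c=r.read_camera("scene");im=c["color"]; u,v=map(int,proj(c,[.4915,-.195,.05]));cv2.imwrite(f"pics/l_scene.png",cv2.resize(im[v-40:v+40,u-50:u+50],None,fx=7,fy=7,interpolation=cv2.INTER_CUBIC))
E
```

```text
time: 17.73
ee_pos: [0.4915, -0.1961, 0.0688]
eef_rot: [-1.199, 1.226, -1.232]
wrist_force: [-0.3, -0.1, -0.5]
width: 0.226
time: 17.98
ee_pos: [0.492, -0.1967, 0.0669]
eef_rot: [-1.199, 1.224, -1.234]
wrist_force: [0.1, -0.4, -1.3]
width: 0.223
t 17.98 p [ 0.492  -0.1967  0.0669] F [ 0.1 -0.4 -1.3] w 0.223 j6 -0.5
yaw now -1.597 da -0.003
[-1.7, -0.1, -0.5, -0.1, 0.2, 0.3, 10]
max [1.7 0.1 0.5 0.1 0.2 0.3]
```

View pics/l_scene.png

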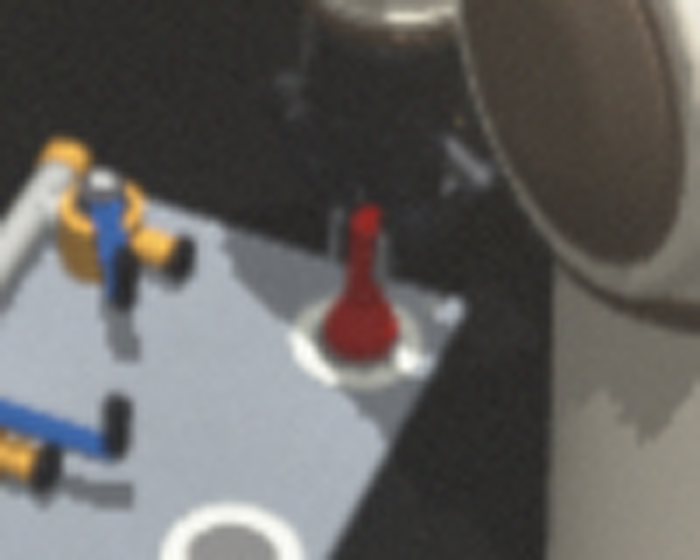

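The foot is on or just above the pad, at (362,328) against a pad centre of about (356,338). I'll nudge down until it touches.

```bash
python3 -m handwheel '[[0,1.5,0,0,0,0,10],[0,1,0,0,0,0,10],[0,0,0,0,0,0,10]]'; python3 -m handwheel '[[0,1,0,0,0,0,10],[0,0,0,0,0,0,10]]'
```

```text
time: 18.28
ee_pos: [0.4925, -0.1972, 0.0668]
eef_rot: [-1.199, 1.222, -1.236]
wrist_force: [-0.3, -1.1, -1.2]
width: 0.22
time: 18.45
ee_pos: [0.493, -0.1976, 0.0666]
eef_rot: [-1.198, 1.221, -1.238]
wrist_force: [-0.1, -0.8, -0.2]
width: 0.222
```

```bash
python3 -m handwheel '[[1,3,-1,0,0,0,10],[0,0,0,0,0,0,10]]'
```

```text
time: 18.62
ee_pos: [0.4937, -0.1992, 0.0661]
eef_rot: [-1.196, 1.216, -1.241]
wrist_force: [-0.7, -0.3, 0.1]
width: 0.222
```

Run:
```python
from h import *
from workcell import r
s=r.sense();st(s);print(s["wrist_torque"],R.from_rotvec(s["eef_rot"]).as_matrix()[:,1])
plan(s,[.4915,-.195,.0675],-1.6,1,16,10)
```

```text
t 18.62 p [ 0.4937 -0.1992  0.0661] F [-0.7 -0.3  0.1] w 0.222 j6 -0.5
[-0.00124159  0.01430168 -0.00938008] [ 0.01011456 -0.01011809 -0.99989765]
yaw now -1.597 da -0.003
[-4.1, -1.4, -2.3, -0.6, 0.2, 0.6, 10]
max [4.1 1.4 2.3 0.6 0.2 0.6]
```

```bash
python3 -m handwheel '[[-4,-4,-2,-0.6,0,0.6,10],[0,0,0,0,0,0,10]]'; python3 -m handwheel '[[-2,2,-1,0,0,0,10],[0,0,0,0,0,0,10]]'
python3 - <<'E'
from h import *
from workcell import r
s=r.sense();st(s);print(R.from_rotvec(s["eef_rot"]).as_matrix()[:,1])
plan(s,[.4915,-.195,.0665],-1.6,1,16,10)
E
```

```text
time: 18.78
ee_pos: [0.4917, -0.1948, 0.0702]
eef_rot: [-1.196, 1.23, -1.227]
wrist_force: [-0.3, -0.3, -0.8]
width: 0.222
time: 18.95
ee_pos: [0.4904, -0.1924, 0.0675]
eef_rot: [-1.196, 1.231, -1.226]
wrist_force: [-0.4, 0.5, -1.4]
width: 0.224
t 18.95 p [ 0.4904 -0.1924  0.0675] F [-0.4  0.5 -1.4] w 0.224 j6 -0.49
[-0.00156856  0.00217648 -0.9999964 ]
yaw now -1.597 da -0.003
[2.6, 1.0, 1.2, 0.1, 0.1, -0.1, 10]
max [2.6 1.  1.2 0.1 0.1 0.1]
```

```bash
python3 -m handwheel '[[1.5,2,1,0,0,0,10],[0,0,0,0,0,0,10]]'; python3 -m handwheel '[[0,0,0,0,0,0,24],[0,0,0,0,0,0,28],[0,0,0,0,0,0,36],[0,0,0,0,0,0,45],[0,0,0,0,0,0,45]]'
python3 - <<'E'
from h import *
from workcell import r
s=r.sense();st(s)
c=r.read_camera("scene");im=c["color"]; u,v=map(int,proj(c,[.4915,-.195,.05]));cv2.imwrite(f"pics/m_scene.png",cv2.resize(im[v-40:v+40,u-50:u+50],None,fx=7,fy=7,interpolation=cv2.INTER_CUBIC))
E
```

```text
time: 19.12
ee_pos: [0.4916, -0.1938, 0.0657]
eef_rot: [-1.196, 1.23, -1.226]
wrist_force: [1.3, -0.1, 2.6]
width: 0.221
time: 19.53
ee_pos: [0.4915, -0.194, 0.0645]
eef_rot: [-1.196, 1.231, -1.226]
wrist_force: [0.9, -0.2, -0.6]
width: 0.529
t 19.53 p [ 0.4915 -0.194   0.0645] F [ 0.9 -0.2 -0.6] w 0.529 j6 -0.5
```

View pics/m_scene.png

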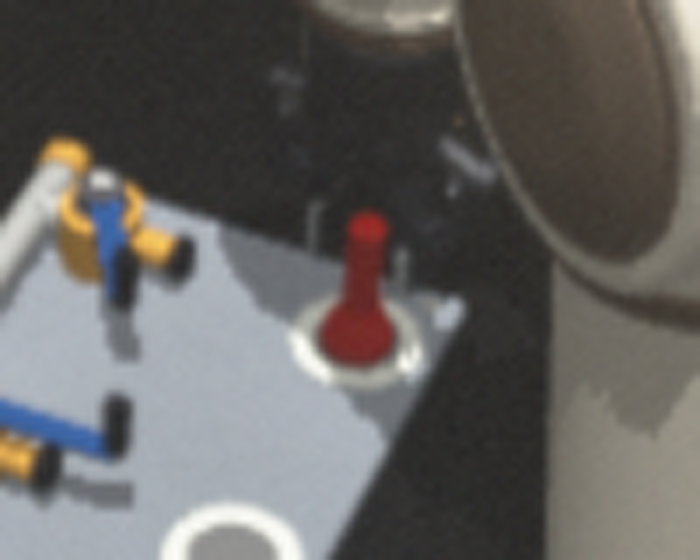

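The marker stands upright on pad 2, centred at (358,333), and both fingers are clear of it. I'll go straight up and then clear the view.

```bash
python3 -m handwheel '[[0,-15,0,0,0,0,45],[0,-30,0,0,0,0,45],[0,-40,0,0,0,0,45],[0,-40,0,0,0,0,45]]'; python3 -m handwheel '[[20,-10,30,0,0,0,45],[20,-10,-30,0,0,0,45],[20,0,-30,0,0,0,45],[0,0,-30,0,0,0,45],[0,0,0,0,0,0,45]]'
python3 - <<'E'
from h import *
from workcell import r
s=r.sense();st(s)
for n in("top","scene"):
    c=r.read_camera(n);im=c["color"];cv2.imwrite(f"pics/n_{n}_full.png",im); u,v=map(int,proj(c,[.55,-.12,.05]));print(u-50,v-42);cv2.imwrite(f"pics/n_{n}.png",cv2.resize(im[v-42:v+42,u-50:u+50],None,fx=7,fy=7,interpolation=cv2.INTER_CUBIC))
E
```

```text
time: 19.92
ee_pos: [0.4882, -0.1924, 0.1847]
eef_rot: [-1.201, 1.245, -1.214]
wrist_force: [1.2, -0.0, -0.8]
width: 0.529
time: 20.33
ee_pos: [0.4296, -0.2553, 0.2078]
eef_rot: [-1.202, 1.244, -1.209]
wrist_force: [-1.0, 0.8, -0.5]
width: 0.524
t 20.33 p [ 0.4296 -0.2553  0.2078] F [-1.   0.8 -0.5] w 0.524 j6 -0.67
268 168
245 158
```

View pics/n_scene.png

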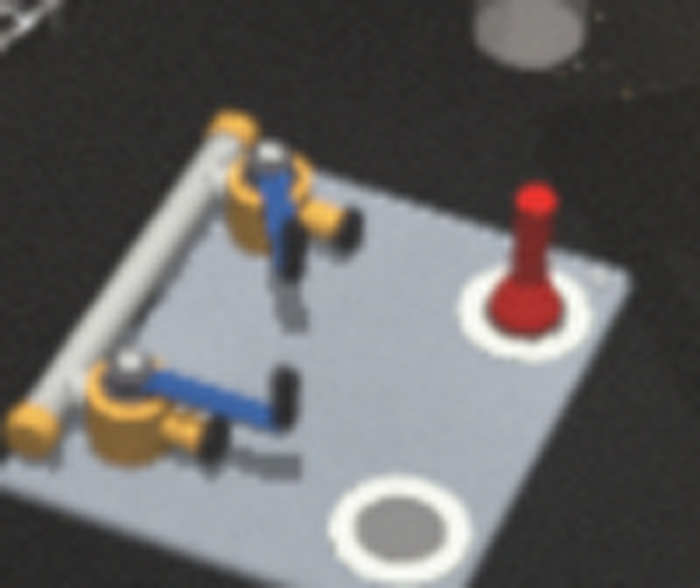

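View pics/n_top.png

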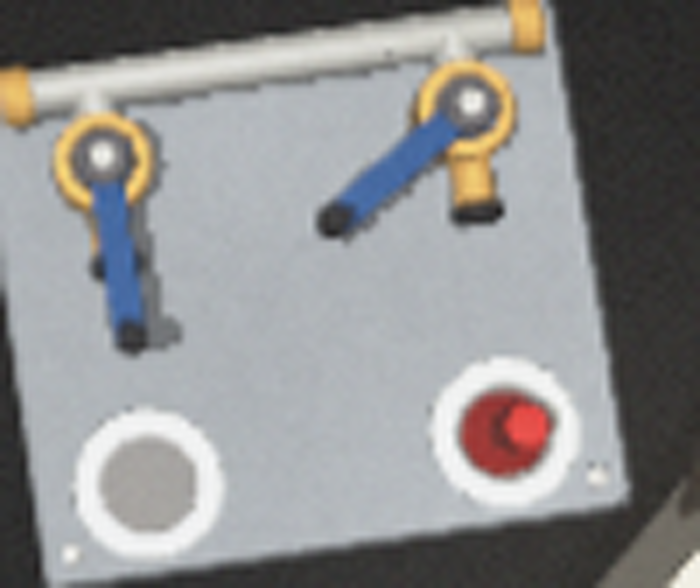

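Run:
```python
from h import *
from workcell import r
c=r.read_camera("top"); f=lambda X,Y,z:at(c,*un(X,Y,7,7,245,158),z)[:2]
for n,p,k in(("l1",(130,332),1),("l2",(334,218),2)):
  q=f(*p,.098)-(AX[k]+[.003,-.001]); print(n,q,np.linalg.norm(q),np.arctan2(-q[0],q[1])-.17)
print("marker-pad",f(527,424,.099)-f(505,431,.014), f(504,433,.022)-f(505,431,.014))
```

```text
l1 [-0.05349782  0.05861561] 0.07935872389952582 0.5697815492205625
l2 [-0.02899357  0.13657533] 0.13961894275187825 0.03918443324158369
marker-pad [-0.00274905 -0.00243345] [-0.00152592  0.00113539]
```

Run:
```python
from h import *
from workcell import r
c=r.read_camera("top"); f=lambda X,Y,z:at(c,*un(X,Y,7,7,268,168),z)[:2]
for n,p,k in(("l1",(130,332),1),("l2",(334,218),2)):
  q=f(*p,.098)-(AX[k]+[.003,-.001]); print(n,q,np.linalg.norm(q),np.arctan2(-q[0],q[1])-.17)
print("marker-pad",f(527,424,.099)-f(505,431,.014), f(504,433,.022)-f(505,431,.014))
st(r.sense())
```

```text
l1 [-0.08290934 -0.01361269] 0.08401943003707374 1.563532032035011
l2 [-0.05861282  0.06427992] 0.08699063477236293 0.5693166144762607
marker-pad [-0.00080907  0.00235238] [-0.00133855  0.00158991]
t 20.53 p [ 0.4331 -0.2546  0.2078] F [ 0.2 -0.   0.3] w 0.526 j6 -0.66
```

```bash
python3 -c "
from workcell import r
print(r.close_job())"
```

```text
the job is handed in; nothing more can be done
None
```

I checked both valves, stood the red marker on the pad in front of the one that binds, and handed the job in at about 20.5 s (limit 72 s). No verdict was reported.

- **Lever 1 (left, sound):** it turned freely to its sprung end stop. I pressed it there with about 6 N sideways at the wrist, and it rests at about 1.56 rad in the last picture.
- **Lever 2 (right, binding):** it met springy resistance part-way, and I held it still against that with about 9 N. It sprang back to about 0.57 rad and stayed there.
- **Marker:** it stands upright on pad 2. Its axis is within about 3 mm of the pad centre in the last top view.
- **Robot:** the arm is clear with the wrist force near zero. It never came near the jar, the beaker or the dropper bottle, but I did not re-measure their positions at the end.

**Disagreement:** the two cameras differed by about 6 mm in x, so I used the average of the two. The contacts and the grasp agreed with that average.

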